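# Test rubber bungs with a firmness gauge, sort them and latch the steriliser basket

## Robot

A 6-joint arm with a two-finger parallel gripper is mounted at the origin on the work surface. World frame = base frame: x ahead of the robot, y to its left, z up, the work surface at z = 0. Lengths are in mm, angles in rad, forces in N, time in s.
With the tool pointing down it reaches from about 375 to 925 mm from the base axis. Payload 5.7 kg.
Tool frame: the origin (TCP) lies midway between the tips of the shut fingers; the grasp point (between the pads) lies 19 mm behind it; z points along the fingers, y is the direction in which the jaws open and shut (so a half turn about z gives the same grasp; the last joint's range is limited). The gripper opens to 85 mm and grips with 20 to 120 N. Pads are 22 mm wide; open, the fingers measure 114 mm over their backs; the gripper's body (76 mm by 85 mm) begins 54 mm behind the grasp point. The pads swing forward as they close: fully open they stand 13 mm farther back than shut.
Start: joints at [-1.427, 0.359, 1.51, -0, 1.272, -0.115], TCP at [153.538, -579.991, 231.267] pointing down, gripper open.
Joint ranges: [-2.97, 2.97], [-1.01, 2.36], [0.21, 2.38], [-0.96, 4.11], [0.2, 2.71], [-2.98, 2.98]. Speed limits (rad/s): [2.39, 2.39, 3.14, 3.14, 3.14, 3.14].

## Interface

Orientations are given as a unit quaternion [x, y, z, w].
In Python, from bench import env, eyes gives the robot as it stands.
- The arm moves only by the tool arm_command, never from a script. Its arguments are lists of equal length, an entry for each row: "hand": the opening, from -1 (shut) to 1 (fully open), so that 0 is half open; "linear": the shift along the tool's x, y, z in m, a list of three; "turn": the turn about the tool's z in degrees. In form: {"hand": [hand, ...], "linear": [[dx, dy, dz], ...], "turn": [turn, ...]}. A call has 1 to 12 rows; each row shifts and turns the commanded pose from where the row before left it, along the tool's axes as they then stand; what a row does not reach is not made up. A row lasts 1/12 s, in which the tool goes at most 41.7 mm and 7.16 degrees, less where a joint would pass 70% of its speed; a pose out of reach is approached as far as the arm can. A call is refused whole if a number of a shift passes 0.0417 or a number of a turn 7.16, either way. A call with a gripper value outside its range is refused whole. The fingers move at their own pace and stop on an object; the grip force is fixed at half the most. Time passes only in rows, so rows that do not move let the fingers close. It gives the time, the measured TCP pose, the force and the opening at its end, in the units of the state.
- env.sense(): the state, without advancing time (a new reading comes with each control period).
- eyes.capture(name): name is "scene" or "top" or "wrist"; returns a dict with "img" (400x640x3 uint8, blue, green, red), "fx", "fy", "cx", "cy" (pixels), "dist_coeffs" ([k1, k2, p1, p2, k3] as OpenCV has them; the pictures are not rectified), "pose" (4x4, takes a point from camera to world coordinates). Camera axes: x right, y down, z forward; pixel columns grow to the right and rows downward; lengths in mm; the calibration is good to about 2 mm. A picture is of the moment at which its call begins. There is no depth.
- env.sign_off(): hands the job in, once; it reports no verdict.
Trained networks look in a picture, given as the dict that the camera call returned (one of the last four; its "shot" number tells which), for a name from the list of things; names that differ only in an ending like _2 or _b are one class to them, and where a whole thing is asked for, a point or a joint stands for the part that bears it (a point fixed in the world has none). Each returns a list of dicts, best first, with "conf" (0 to 1); they miss things now and then, are a little off and sometimes report something else, mostly with a low value. They report only what shows in the picture. A call takes as long as a camera call. They do not tell look-alikes from the thing itself.
- eyes.spot_in(target, picture): "centre" ([x, y, z] in mm, in the coordinates of the camera as it stood for that picture, good to about 4 mm: the middle of the surface that is visible of it).
- eyes.masks_of(target, picture): "mask" (400x640 bool, what is visible of it).
The state is a dict: "time_s": time; "qpos": joint angles; "qvel": joint speeds; "effort": joint torques, N m; "ee_pos": TCP position; "tool_rot": TCP orientation; "wrist_force": force on the tool from outside, world axes, zero at the start; "ft_torque": the same for the moment, N m; "width": finger opening in mm.
Only numpy, scipy, OpenCV 4.12 (cv2) and the standard library are available. Lean on these libraries where they do the work, as an engineer would, in place of code of your own. Each camera call takes 0.05 s, during which the arm holds its last target.

## Task

Some of the big red rubber bungs on the bench have hardened with age: test them with the dial gauge, pressing its foot flat on the middle of each bung's top, and put those that drive the needle past the heavy mark at the top of the dial into the grey discard tub, the supple ones into the wire steriliser basket (a reading on the mark may go either way). Shut the basket's lid over them and then swing its latch fully home under the keeper; stand the gauge back in its block when you have finished testing. Leave the other things on the bench where they are.

Things in the scene. Friction and masses are not known exactly. Their poses are not given: they have to be found in the camera images.
- bung_a_mid (a point): Red rubber bung, a cone frustum on its broad end: 58 mm across at the foot, 48 mm at the top, 60 mm tall, 170 g; point at its centre, 30 mm up; z its axis, up. 3 or 4 of bungs a to e are present (others None). All look alike; each may be supple or hardened, which only the gauge tells. The middle of the top, 17 mm across, yields under the pin; the rim does not.
- bung_b_mid (a point): Red rubber bung, a cone frustum on its broad end: 58 mm across at the foot, 48 mm at the top, 60 mm tall, 170 g; point at its centre, 30 mm up; z its axis, up. 3 or 4 of bungs a to e are present (others None). All look alike; each may be supple or hardened, which only the gauge tells. The middle of the top, 17 mm across, yields under the pin; the rim does not.
- bung_c_mid (a point): Red rubber bung, a cone frustum on its broad end: 58 mm across at the foot, 48 mm at the top, 60 mm tall, 170 g; point at its centre, 30 mm up; z its axis, up. 3 or 4 of bungs a to e are present (others None). All look alike; each may be supple or hardened, which only the gauge tells. The middle of the top, 17 mm across, yields under the pin; the rim does not.
- bung_d_mid (a point): Red rubber bung, a cone frustum on its broad end: 58 mm across at the foot, 48 mm at the top, 60 mm tall, 170 g; point at its centre, 30 mm up; z its axis, up. 3 or 4 of bungs a to e are present (others None). All look alike; each may be supple or hardened, which only the gauge tells. The middle of the top, 17 mm across, yields under the pin; the rim does not.
- bung_e_mid (a point): Red rubber bung, a cone frustum on its broad end: 58 mm across at the foot, 48 mm at the top, 60 mm tall, 170 g; point at its centre, 30 mm up; z its axis, up. 3 or 4 of bungs a to e are present (others None). All look alike; each may be supple or hardened, which only the gauge tells. The middle of the top, 17 mm across, yields under the pin; the rim does not.
- gauge_grip (a point): Centre of the black flat handle of the dial gauge (250 g): 24 mm thick along its x, 36 mm wide along y, 52 mm tall along z; take it across the 24 mm. z is the gauge's upright axis. The round dial below it (66 mm across, 26 mm thick, its top 25 mm below this point) faces +x.
- gauge_foot (a point): Centre of the underside of the gauge's flat round foot, 30 mm across, 117 mm straight below the handle's centre. From it a sprung pin 6 mm thick sticks out 8 mm down and gives way at 0.8 N/mm. Press until the foot lies flat on a bung, pin within 5 mm of its centre: the pin sinks into supple rubber; hard rubber pushes it back into the gauge.
- gauge_needle (a joint): Needle of the gauge, rad: 0 at rest (pointing left, seen from the dial's front), turning clockwise 0.3 rad per mm of pin pushed back, 2.4 at most. 1.2 is the heavy mark at the top of the dial, straight up. With the foot flat on a bung it shows 0.4 to 2.2: over 1.2 is hardened, and a reading within 0.1 of 1.2 may go either way. Readable while the gauge is held.
- block_hole0 (a point): Centre of the mouth of the round pocket (38 mm across, 38 mm deep, chamfered) in the top of the fixed black gauge block, 70 x 100 x 45 mm. The gauge stands with its foot in the pocket and its shoulder on the block: foot underside 25 mm below this point, handle's centre 92 mm above. Axes: z up, the dial faces x at the start.
- basket_floor (a point): Centre of the inner floor of the fixed stainless wire steriliser basket, 180 mm (x) by 280 mm (y) outside, walls 4 mm, floor 8 mm and rim 85 mm above the bench. Its x points from its front to its hinge side, z up; the lid's hinge line runs along y, 90 mm along x and 77 mm above this point, 176 mm from the middle of the lid's free edge.
- basket_lid (a joint): Angle of the wire lid (180 x 280 mm, 6 mm thick, 0.3 kg) hinged along the basket's far rim: 0 shut, 1.9 fully open, leaning back past upright; it starts there or nearly. The hinge is a little stiff; once tipped forward to under about 1.0 rad the lid sinks shut by itself in about a second.
- lid_edge (a point): Middle of the lid's free edge (a bar 8 mm wide, 6 mm thick, 280 mm long along y). x of this point runs from the free edge to the hinge, z out of the lid's top face.
- latch (a joint): Angle of the flat steel swing latch on top of the lid, about a pivot square to the lid: 0 pointing along the lid's +y (open), 1.57 pointing to the lid's free edge (home: its end under the keeper, against the keeper's post). Starts at 0 to 0.35; 0.03 Nm friction; stays where it is left.
- latch_pivot (a point): Pivot of the latch, on the lid's top face, 70 mm in from the free edge; axes those of the lid. The latch bar is 88 mm long, 14 mm wide, 4 mm thick.
- latch_tab (a point): Centre of the latch's upright thumb tab, 50 mm from the pivot: 16 mm along the latch (y of this point, pivot to end), 4 mm thick (x), 24 mm tall. Lid shut, its top is 120 mm above the bench. The keeper is a bracket on the basket's front rim, 72 to 88 mm from the pivot, open to the basket's +y, its roof 107 mm above the bench.
- tub: Grey plastic discard tub, open, 260 mm (x) by 170 mm (y), 70 mm high, walls and floor 5 mm, fixed. Origin at the centre of its underside, z up.
- dish: Bystander, to be left where it is: the shallow glass dish.
- beaker: Bystander, to be left where it is: the beaker.
- wash_bottle: Bystander, to be left where it is: the white bottle.
- reagent: Bystander, to be left where it is: the amber jar.
- tip_box: Bystander, to be left where it is: the blue tip box.
- timer: Bystander, to be left where it is: the timer.
Things that resemble listed ones, but are neither listed nor needed, are in the scene too. Leave any purple or yellow look-alike of the part that bears bung_e_mid alone.

How it is judged (in metres and radians):
On the way, in this order (a step that is already met when the one before it is completed fails the run):
1. the gauge is pressed on a bung so that its needle moves (value of joint gauge_needle above 0.35 rad and (contact force between gauge and bung_a above 1.5 N or contact force between gauge and bung_b above 1.5 N or contact force between gauge and bung_c above 1.5 N or contact force between gauge and bung_d above 1.5 N or contact force between gauge and bung_e above 1.5 N)), for 0.2 s.
2. the lid is shut over the basket, the latch still open (value of joint basket_lid below 0.05 rad and value of joint latch below 0.8 rad), for 0.2 s.
3. the latch is swung home under the keeper with the lid shut (value of joint basket_lid below 0.05 rad and value of joint latch above 1.47 rad), for 0.2 s.
At the end, for the whole second after the job is handed in: Each bung reading under 1.2 rad is in the basket below the rim, each over it in the tub (within 0.1 of it, either); the gauge stands in its block (within 12 mm, 0.1 rad, 5 mm in height); the lid is shut (under 0.05 rad) and the latch home (over 1.47 rad) (all of step 3 and ((value of joint bung_a_core above 0.0033 m and (x of bung_a_mid in the frame of basket_floor between -0.08 and 0.08 m and y of bung_a_mid in the frame of basket_floor between -0.13 and 0.13 m and z of bung_a_mid in the frame of basket_floor below 0.065 m)) or (value of joint bung_a_core below 0.0044 m and (x of bung_a_mid in the frame of tub between -0.125 and 0.125 m and y of bung_a_mid in the frame of tub between -0.08 and 0.08 m and z of bung_a_mid in the frame of tub below 0.075 m))) and ((value of joint bung_b_core above 0.0033 m and (x of bung_b_mid in the frame of basket_floor between -0.08 and 0.08 m and y of bung_b_mid in the frame of basket_floor between -0.13 and 0.13 m and z of bung_b_mid in the frame of basket_floor below 0.065 m)) or (value of joint bung_b_core below 0.0044 m and (x of bung_b_mid in the frame of tub between -0.125 and 0.125 m and y of bung_b_mid in the frame of tub between -0.08 and 0.08 m and z of bung_b_mid in the frame of tub below 0.075 m))) and ((value of joint bung_c_core above 0.0033 m and (x of bung_c_mid in the frame of basket_floor between -0.08 and 0.08 m and y of bung_c_mid in the frame of basket_floor between -0.13 and 0.13 m and z of bung_c_mid in the frame of basket_floor below 0.065 m)) or (value of joint bung_c_core below 0.0044 m and (x of bung_c_mid in the frame of tub between -0.125 and 0.125 m and y of bung_c_mid in the frame of tub between -0.08 and 0.08 m and z of bung_c_mid in the frame of tub below 0.075 m))) and ((value of joint bung_d_core above 0.0033 m and (x of bung_d_mid in the frame of basket_floor between -0.08 and 0.08 m and y of bung_d_mid in the frame of basket_floor between -0.13 and 0.13 m and z of bung_d_mid in the frame of basket_floor below 0.065 m)) or (value of joint bung_d_core below 0.0044 m and (x of bung_d_mid in the frame of tub between -0.125 and 0.125 m and y of bung_d_mid in the frame of tub between -0.08 and 0.08 m and z of bung_d_mid in the frame of tub below 0.075 m))) and ((value of joint bung_e_core above 0.0033 m and (x of bung_e_mid in the frame of basket_floor between -0.08 and 0.08 m and y of bung_e_mid in the frame of basket_floor between -0.13 and 0.13 m and z of bung_e_mid in the frame of basket_floor below 0.065 m)) or (value of joint bung_e_core below 0.0044 m and (x of bung_e_mid in the frame of tub between -0.125 and 0.125 m and y of bung_e_mid in the frame of tub between -0.08 and 0.08 m and z of bung_e_mid in the frame of tub below 0.075 m))) and horizontal distance between gauge_grip and block_hole0 below 0.012 m and angle between gauge_grip's own z axis and vertical below 0.1 rad and z of gauge_grip in the frame of block_hole0 below 0.097 m and linear speed of gauge below 0.03 m/s); the robot touches nothing.
It fails at once if one of the other things on the bench is pushed more than 5 cm from its place (distance of any of dish, beaker, wash_bottle, reagent, tip_box, timer from where it was at the start of the episode above 0.05 m).
Of bung_a, bung_b, bung_c, bung_d, bung_e only 3 to 4 are there at a start; the rules pass over those that are not, and their reading is None.
At some moment in a run one of bung_a, bung_b, bung_c, bung_d, bung_e may be knocked a few centimetres aside while the robot is not near it.
It also fails if it takes over 208 s, if anything falls off the work surface, if the arm or the gripper's body presses on something with over 40 N, if the wrist force passes 120 N, or if a joint passes its speed limit or range.

## Working session

There is one attempt and no reset: what is moved stays moved. The work goes in short steps, Python scripts to look and compute and a tool call to move; the robot and the scene stay as the last step left them, time stands still between calls to the robot, and variables do not carry over. Pictures are saved under pics/ and viewed, and the job is handed in when it is done.

Besides the shell and the picture viewer there is one more tool, called after "Request:" by a JSON object that holds its "method" and its "body". arm_command: Moves the arm, as the interface text tells. Its arguments: {"type":"object","properties":{"hand":{"type":"array","items":{"type":"number"}},"linear":{"type":"array","items":{"type":"array","items":{"type":"number"}}},"turn":{"type":"array","items":{"type":"number"}}},"required":["hand","linear","turn"]}

```bash
ls; mkdir -p pics; cat > h.py <<'E'
import numpy as np, cv2, sys
from bench import env, eyes
def snap(cam,name):
    p=eyes.capture(cam); cv2.imwrite(f'pics/{name}.png',p['img']); return p
def K(p): return np.array([[p['fx'],0,p['cx']],[0,p['fy'],p['cy']],[0,0,1.]])
def w(p,c): return (np.array(p['pose'])@np.r_[c,1])[:3]
def ray(p,u,v):
    n=cv2.undistortPoints(np.array([[[u,v]]],float),K(p),np.array(p['dist_coeffs'])).ravel()
    T=np.array(p['pose']); return T[:3,3],T[:3,:3]@np.r_[n,1]
def atz(p,u,v,z):
    o,d=ray(p,u,v); return o+d*(z-o[2])/d[2]
def proj(p,P):
    T=np.linalg.inv(np.array(p['pose'])); r,_=cv2.Rodrigues(T[:3,:3])
    return cv2.projectPoints(np.array(P,float).reshape(-1,1,3),r,T[:3,3],K(p),np.array(p['dist_coeffs']))[0].reshape(-1,2)
E
python3 - <<'E'
from h import *
for c in ['scene','top','wrist']:
    p=snap(c,c+'0')
    print(c,np.round(p['pose'],2).tolist())
    if c=='wrist':continue
    for t in ['bung_a_mid','gauge_grip','gauge_foot','block_hole0','basket_floor','lid_edge','latch_tab','latch_pivot','tub','dish','beaker','wash_bottle','reagent','tip_box','timer']:
        r=eyes.spot_in(t,p)
        print(t,[(round(d['conf'],2),np.round(w(p,d['centre'])).tolist(), np.round(proj(p,w(p,d['centre']))[0]).tolist()) for d in r[:7]])
print(env.sense())
E
```

```text
pics
scene [[-0.79, 0.46, -0.42, 1101.25], [0.62, 0.58, -0.53, 616.29], [-0.0, -0.67, -0.74, 1074.33], [0.0, 0.0, 0.0, 1.0]]
bung_a_mid [(0.51, [703.0, -182.0, 59.0], [270.0, 212.0])]
gauge_grip [(0.79, [704.0, 69.0, 108.0], [313.0, 251.0]), (0.49, [597.0, 324.0, 196.0], [406.0, 274.0])]
gauge_foot [(0.88, [701.0, 70.0, 106.0], [315.0, 251.0])]
block_hole0 [(0.67, [705.0, 68.0, 48.0], [313.0, 262.0]), (0.54, [432.0, -163.0, 22.0], [334.0, 187.0]), (0.2, [783.0, 177.0, 118.0], [314.0, 289.0])]
basket_floor [(0.67, [497.0, 324.0, 9.0], [419.0, 289.0]), (0.4, [703.0, 67.0, 49.0], [314.0, 262.0])]
lid_edge [(0.94, [597.0, 320.0, 198.0], [404.0, 273.0])]
latch_tab [(0.69, [604.0, 317.0, 193.0], [401.0, 275.0])]
latch_pivot [(0.68, [596.0, 317.0, 200.0], [404.0, 272.0])]
tub [(0.93, [482.0, -365.0, 26.0], [292.0, 164.0])]
dish [(0.74, [432.0, -162.0, 24.0], [334.0, 187.0])]
beaker [(0.59, [705.0, -180.0, 63.0], [269.0, 212.0]), (0.58, [604.0, 321.0, 192.0], [402.0, 276.0])]
wash_bottle [(0.98, [786.0, 177.0, 116.0], [314.0, 290.0]), (0.62, [599.0, 322.0, 198.0], [404.0, 274.0])]
reagent [(
[... 1362 characters left out ...]
 [0.0, 0.0, 0.0, 1.0]]
{'time_s': 1.65, 'qpos': array([-1.42711001e+00,  3.58816646e-01,  1.51040019e+00,  1.21305992e-06,
        1.27248230e+00, -1.15114254e-01]), 'qvel': array([-0.00101858, -0.00250677, -0.00090734, -0.00028577,  0.00161629,
        0.00140497]), 'effort': array([ 1.32119771e-03, -5.27582181e+01, -2.79045314e+01, -1.13719411e-04,
        1.97420406e-03, -8.02269057e-06]), 'ee_pos': array([ 153.53392352, -579.99797235,  231.25678156]), 'tool_rot': array([ 9.91639481e-01,  1.29039287e-01, -1.80934616e-07, -5.32460134e-05]), 'wrist_force': array([ 0.31393529,  0.25249604, -0.33058281]), 'ft_torque': array([-0.01443567,  0.07339438, -0.02584893]), 'width': 85.62095505269608}
```

View pics/scene0.png

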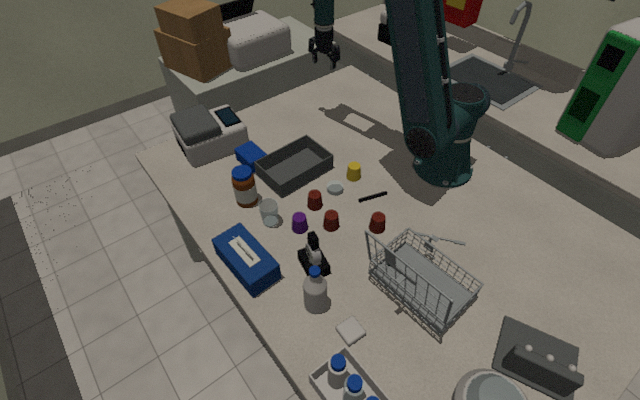

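View pics/top0.png

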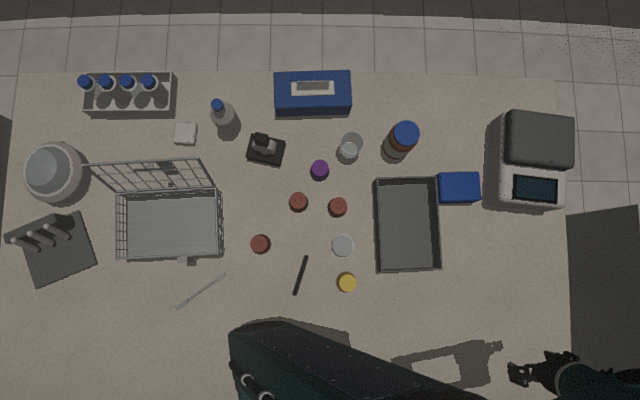

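View pics/wrist0.png

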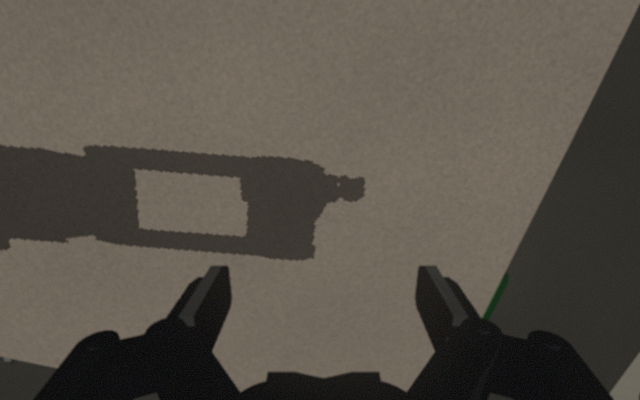

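```bash
python3 - <<'E'
from h import *
t=cv2.imread('pics/top0.png'); s=cv2.imread('pics/scene0.png')
a=cv2.resize(t[120:300,230:370],None,fx=5,fy=5,interpolation=cv2.INTER_CUBIC)[:, :]
a=cv2.resize(t[125:265,90:310],None,fx=3.6,fy=3.6,interpolation=cv2.INTER_CUBIC)
cv2.imwrite('pics/t1.png',a[:600])
a=cv2.resize(t[180:260,240:360],None,fx=6.5,fy=6.5,interpolation=cv2.INTER_CUBIC);cv2.imwrite('pics/t2.png',a)
a=cv2.resize(s[180:340,290:490],None,fx=3.7,fy=3.7,interpolation=cv2.INTER_CUBIC);cv2.imwrite('pics/s1.png',a)
E
```

```text
(no output)
```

View pics/t1.png

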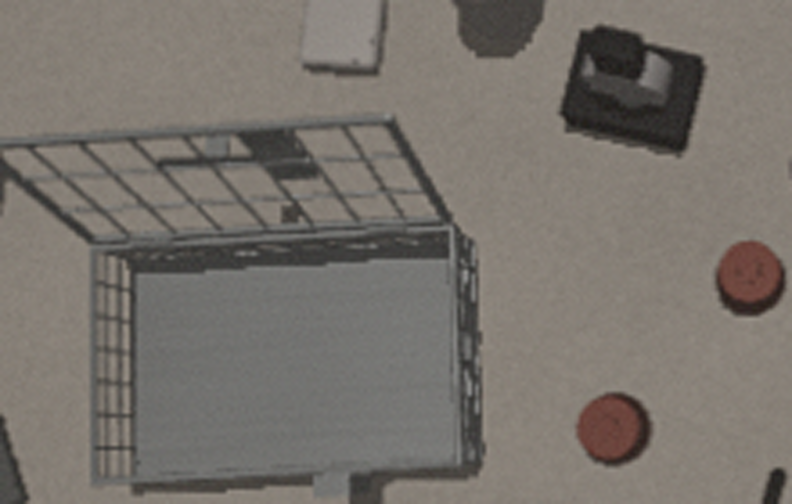

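View pics/t2.png

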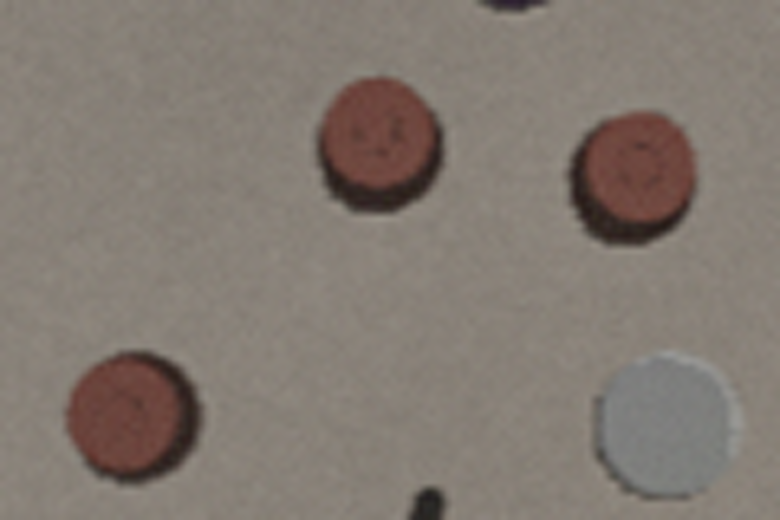

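View pics/s1.png

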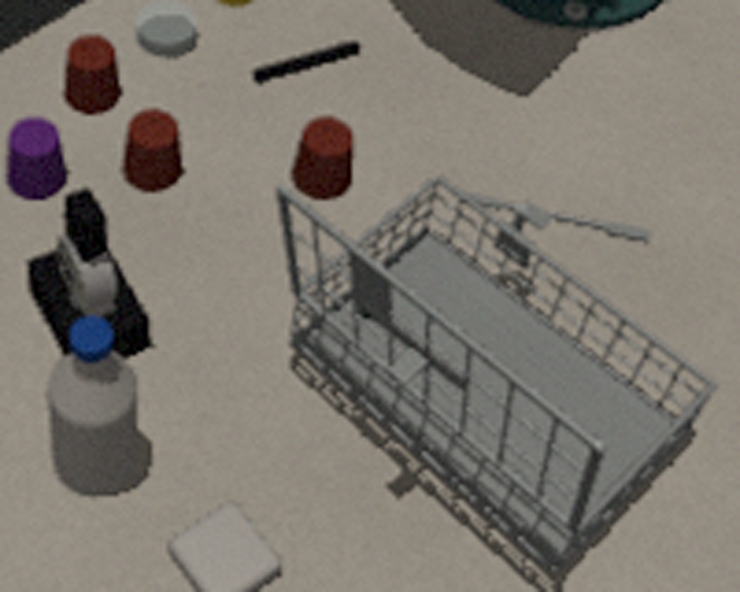

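```bash
python3 - <<'E'
from h import *
t=snap('top','top1'); s=snap('scene','scene1'); wv=eyes.capture('wrist')
print(t['fx'],s['fx'],wv['fx'],t['dist_coeffs'],wv['dist_coeffs'])
for u,v in [(298.2,200.5),(338.4,205.8),(259.3,243.8)]:
    P=atz(t,u,v,60); print(P.round(), proj(s,P).round(1))
# gauge/block in top: block top corners in t1.png crop (90,125) /3.6
for x,y in [(585,28),(704,60),(685,155),(562,115)]:
    u,v=(x+.5)/3.6-.5+90,(y+.5)/3.6-.5+125
    print('blk',atz(t,u,v,45).round(), proj(s,atz(t,u,v,45)).round(1))
for x,y in [(97,247),(450,228),(473,462),(95,484)]:
    u,v=(x+.5)/3.6-.5+90,(y+.5)/3.6-.5+125
    print('bsk',atz(t,u,v,85).round())
a=cv2.resize(s['img'][225:285,285:345],None,fx=10,fy=10,interpolation=cv2.INTER_CUBIC)
b=cv2.resize(t['img'][125:175,235:295],None,fx=10,fy=10,interpolation=cv2.INTER_CUBIC)
cv2.imwrite('pics/g_s.png',a);cv2.imwrite('pics/g_t.png',b)
E
```

```text
415.48069243733494 390.4359493080905 326.9797804747225 [-0.08376627  0.          0.          0.          0.        ] [-0.01251736  0.          0.          0.          0.        ]
[541. -42.  60.] [[331.9 213.7]]
[ 527. -153.   60.] [[315.3 193.3]]
[421.  62.  60.] [[378.7 215.5]]
blk [737.  92.  45.] [[309.7 273.6]]
blk [712.  -3.  45.] [[298.2 249.3]]
blk [636.  11.  45.] [[319.7 240. ]]
blk [667. 108.  45.] [[331.1 264.9]]
bsk [553. 454.  85.]
bsk [570. 184.  85.]
bsk [395. 161.  85.]
bsk [375. 445.  85.]
```

View pics/g_s.png

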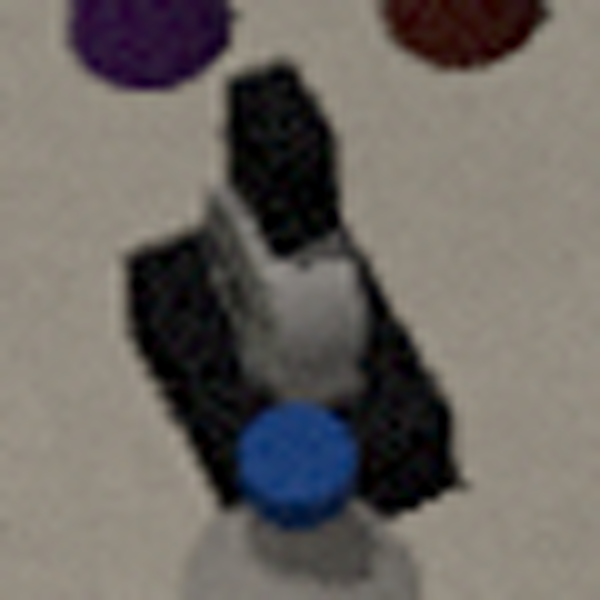

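View pics/g_t.png

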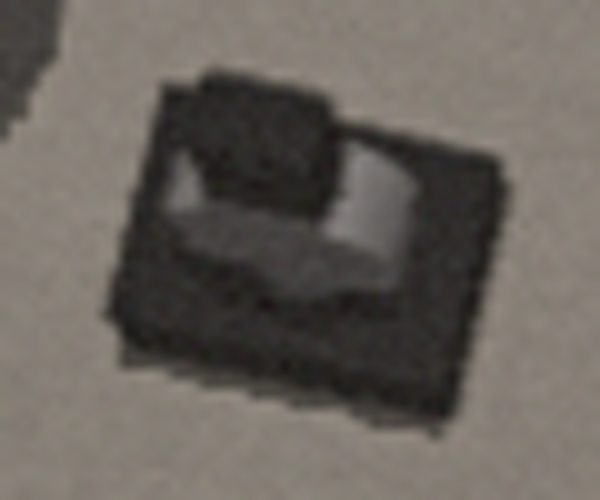

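Request:
{"method": "arm_command", "body": {"hand": [1,1,1,1,1,1,1,1,1,1,1,1], "linear": [[0,0,0],[0,0,0],[0,0,0],[0,0,0],[0,0,0],[0.016,-0.034,-0.0014],[0.016,-0.034,-0.0014],[0.016,-0.034,-0.0014],[0.016,-0.034,-0.0014],[0.016,-0.034,-0.0014],[0.016,-0.034,-0.0014],[0.016,-0.034,-0.0014]], "turn": [6,6,6,6,5.8,0,0,0,0,0,0,0]}}

```text
time_s: 2.8
ee_pos: [324.1, -377.6, 241.3]
tool_rot: [0.991, -0.13, 0.0, 0.0]
wrist_force: [0.4, 0.2, -0.1]
width: 85.4
```

Request:
{"method": "arm_command", "body": {"hand": [1,1,1,1,1,1,1,1,1,1,1,1], "linear": [[0.016,-0.034,-0.0014],[0.016,-0.034,-0.0014],[0.016,-0.034,-0.0014],[0.016,-0.034,-0.0014],[0.016,-0.034,-0.0014],[0.016,-0.034,-0.0014],[0.016,-0.034,-0.0014],[0.016,-0.034,-0.0014],[0.016,-0.034,-0.0014],[0.016,-0.034,-0.0014],[0.016,-0.034,-0.0014],[0.016,-0.034,-0.0014]], "turn": [0,0,0,0,0,0,0,0,0,0,0,0]}}

```text
time_s: 3.8
ee_pos: [615.1, -32.7, 258.1]
tool_rot: [0.991, -0.13, 0.0, -0.0]
wrist_force: [0.5, -0.8, 0.4]
width: 85.3
```

Request:
{"method": "arm_command", "body": {"hand": [1,1,1,1], "linear": [[0.016,-0.034,-0.0014],[0.016,-0.034,-0.0014],[0.016,-0.034,-0.0014],[0,0,0]], "turn": [0,0,0,0]}}

```text
time_s: 4.13
ee_pos: [690.8, 57.3, 262.0]
tool_rot: [0.992, -0.128, 0.002, -0.002]
wrist_force: [-0.3, -0.1, -0.2]
width: 85.6
```

```bash
cat >> h.py <<'E'
def st():
    s=env.sense(); q=s['tool_rot']; from scipy.spatial.transform import Rotation as R
    M=R.from_quat(q).as_matrix(); yaw=np.degrees(np.arctan2(M[1,0],M[0,0]))
    print('t',round(s['time_s'],2),'tcp',s['ee_pos'].round(1),'yaw',yaw.round(1),'tilt',np.degrees(np.arccos(-M[2,2])).round(2),'F',s['wrist_force'].round(2),'w',round(s['width'],1),'q',s['qpos'].round(2))
    return s['ee_pos'],M
def to(P):
    p,M=st(); d=M.T@(np.array(P,float)-p); print('shift tool mm',d.round(1),'len',round(np.linalg.norm(d),1)); return d
E
python3 - <<'E'
from h import *
st(); p=snap('wrist','w1')
for t in ['gauge_grip','gauge_foot','block_hole0']:
    r=eyes.spot_in(t,p); print(t,[(round(d['conf'],2),w(p,d['centre']).round().tolist(), proj(p,w(p,d['centre']))[0].round().tolist()) for d in r[:4]])
E
```

```text
t 4.13 tcp [690.8  57.3 262. ] yaw -14.7 tilt 0.28 F [-0.34 -0.15 -0.19] w 85.6 q [-0.02  0.47  1.25  0.    1.41  1.81]
gauge_grip [(0.63, [704.0, 54.0, 136.0], [323.0, 179.0]), (0.45, [543.0, -147.0, 50.0], [519.0, 244.0])]
gauge_foot [(0.61, [702.0, 48.0, 133.0], [331.0, 178.0])]
block_hole0 [(0.82, [713.0, 44.0, 46.0], [330.0, 148.0])]
```

View pics/w1.png

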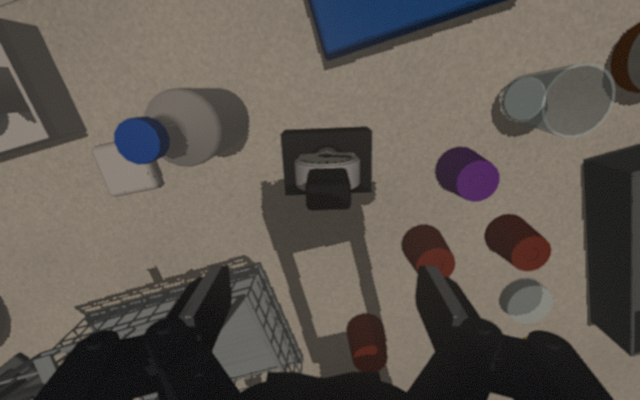

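```bash
python3 - <<'E'
from h import *
a=cv2.imread('pics/w1.png')
cv2.imwrite('pics/w1z.png',cv2.resize(a[110:220,260:400],None,fx=5,fy=5,interpolation=cv2.INTER_CUBIC))
E
```

```text
(no output)
```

View pics/w1z.png

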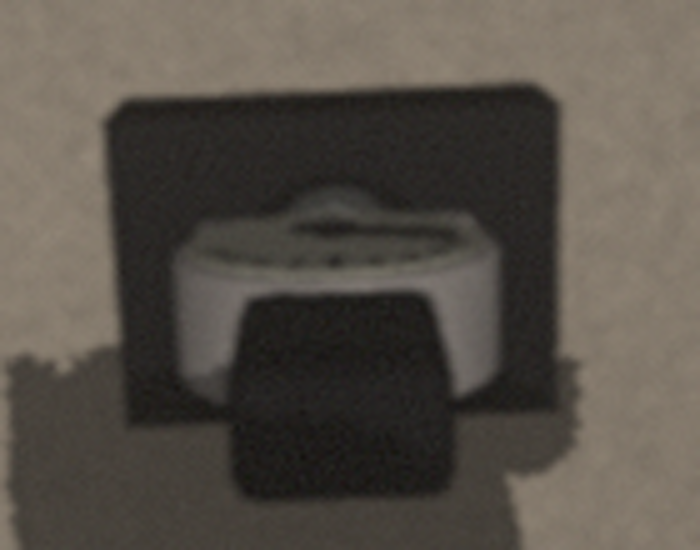

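```bash
python3 - <<'E'
from h import *
p=eyes.capture('wrist')
f=lambda x,y:((x+.5)/5-.5+260,(y+.5)/5-.5+110)
for x,y in [(343,448),(232,495),(453,495)]: print(atz(p,*f(x,y),163).round(1))
c=[atz(p,*f(x,y),45) for x,y in [(105,103),(557,88),(555,410),(127,425)]]
print(np.round(c,1),np.mean(c,0).round(1))
to([689,52,180])
p,M=st()
print('TCP axis x',M[:,0].round(3),M[:,1].round(3))
E
```

```text
[688.8  45.6 163. ]
[685.8  64.4 163. ]
[676.8  30.9 163. ]
[[738.8  83.6  45. ]
 [716.7 -11.3  45. ]
 [645.7   4.6  45. ]
 [667.7 100.6  45. ]] [692.2  44.4  45. ]
t 4.38 tcp [685.9  50.6 261.9] yaw -15.0 tilt 0.07 F [ 0.46 -0.12 -0.38] w 85.4 q [-0.03  0.46  1.26 -0.    1.42  1.81]
shift tool mm [ 2.7 -2.2 81.9] len 82.0
t 4.38 tcp [685.9  50.6 261.9] yaw -15.0 tilt 0.07 F [ 0.46 -0.12 -0.38] w 85.4 q [-0.03  0.46  1.26 -0.    1.42  1.81]
TCP axis x [ 0.966 -0.259 -0.001] [-0.259 -0.966  0.001]
```

```bash
python3 - <<'E'
from h import *
p=snap('wrist','w2'); st()
a=p['img']; cv2.imwrite('pics/w2z.png',cv2.resize(a[110:220,260:400],None,fx=5,fy=5,interpolation=cv2.INTER_CUBIC))
E
```

```text
t 4.43 tcp [685.9  50.4 262.1] yaw -15.0 tilt 0.05 F [ 0.21  0.58 -0.29] w 85.6 q [-0.03  0.46  1.26 -0.    1.42  1.81]
```

View pics/w2z.png

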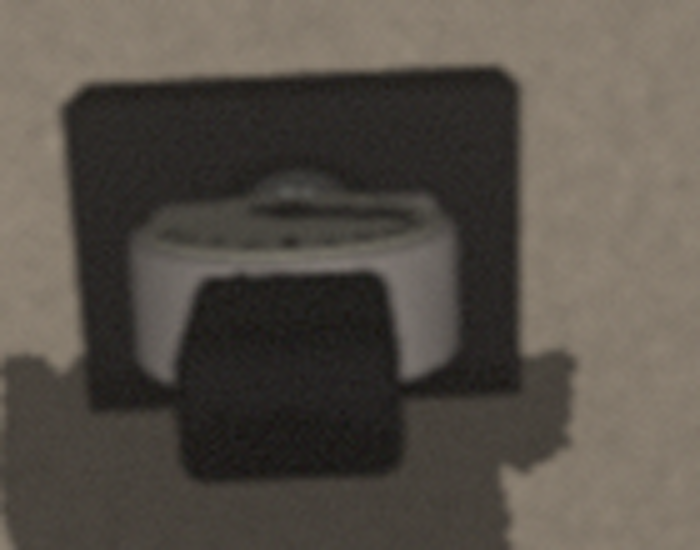

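```bash
python3 - <<'E'
from h import *
p=eyes.capture('wrist')
f=lambda x,y:((x+.5)/5-.5+260,(y+.5)/5-.5+110)
a=atz(p,*f(180,480),163);b=atz(p,*f(403,476),163);print('handle top back edge',a.round(1),b.round(1))
m=(a+b)/2; print('handle c',(m+12*np.array([.966,-.259,0])).round(1))
c=[atz(p,*f(x,y),45) for x,y in [(67,92),(518,68),(519,390),(92,410)]]
print(np.round(c,1),np.mean(c,0).round(1))
st()
E
```

```text
handle top back edge [690.1  71.  163. ] [681.7  37.2 163. ]
handle c [697.5  51.  163. ]
[[743.2  90.3  45. ]
 [722.9  -4.8  45. ]
 [652.4  11.   45. ]
 [673.2 106.9  45. ]] [697.9  50.9  45. ]
t 4.48 tcp [686.1  50.4 262.3] yaw -15.1 tilt 0.03 F [-0.17  0.52  0.03] w 85.1 q [-0.03  0.46  1.26 -0.    1.42  1.81]
```

Request:
{"method": "arm_command", "body": {"hand": [1,1,1,1,1,1,1,1,1], "linear": [[0,0,0],[0.011,-0.003,0],[0,0,0.03],[0,0,0.03],[0,0,0.03],[0,0,0.03],[0,0,0.02],[0,0,0],[0,0,0]], "turn": [-2.6,0,0,0,0,0,0,0,0]}}

```text
time_s: 5.23
ee_pos: [697.0, 51.4, 121.5]
tool_rot: [0.994, -0.108, -0.001, 0.0]
wrist_force: [0.5, -0.4, 0.7]
width: 85.3
```

```bash
python3 - <<'E'
from h import *
p=snap('wrist','w3');st()
E
```

```text
t 5.28 tcp [698.6  51.5 123.2] yaw -12.4 tilt 0.04 F [0.34 0.07 0.42] w 85.4 q [-0.02  0.6   1.38  0.    1.16  1.76]
```

View pics/w3.png

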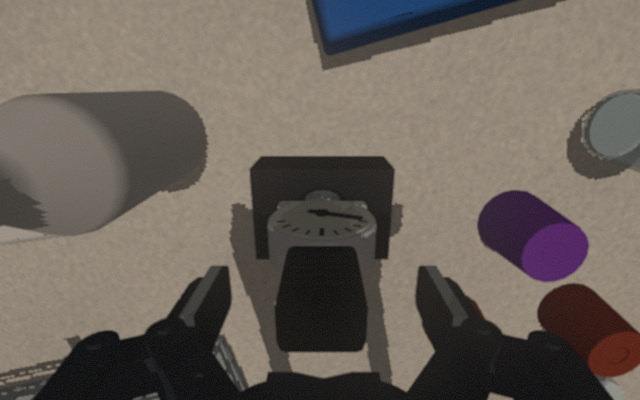

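Request:
{"method": "arm_command", "body": {"hand": [-1,-1,-1,-1,-1,-1,-1,-1], "linear": [[0,0,0],[0,0,0],[0,0,0],[0,0,0],[0,0,0],[0,0,0],[0,0,0],[0,0,0]], "turn": [0,0,0,0,0,0,0,0]}}

```text
time_s: 5.95
ee_pos: [699.0, 52.1, 123.5]
tool_rot: [0.994, -0.108, 0.001, 0.0]
wrist_force: [-0.8, -1.1, 6.0]
width: 35.4
```

```bash
python3 - <<'E'
from h import *
p=snap('wrist','w4');st()
E
```

```text
t 6.0 tcp [699.   52.1 123.5] yaw -12.4 tilt 0.11 F [-1.1  -0.73  7.35] w 35.2 q [-0.02  0.6   1.38 -0.    1.16  1.76]
```

View pics/w4.png

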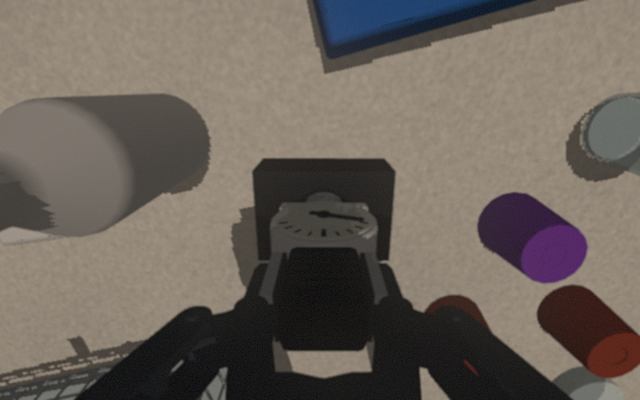

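Request:
{"method": "arm_command", "body": {"hand": [-1,-1,-1,-1,-1,-1,-1,-1,-1,-1,-1], "linear": [[0,0,-0.01],[0,0,-0.01],[0,0,-0.015],[0,0,-0.02],[0,0,-0.025],[0,0,-0.025],[0,0,-0.025],[-0.03,0,0],[-0.03,0,0],[0,0,0],[0,0,0]], "turn": [0,0,0,0,0,0,0,0,0,0,0]}}

```text
time_s: 6.92
ee_pos: [637.5, 65.7, 252.7]
tool_rot: [0.994, -0.107, -0.001, -0.0]
wrist_force: [0.5, -0.5, -1.8]
width: 35.4
```

```bash
cat >> h.py <<'E'
def redblobs(p,lo=60):
    im=p['img'].astype(int); b,g,r=im[...,0],im[...,1],im[...,2]
    m=((r>1.6*g)&(r>1.6*b)&(r>lo)).astype(np.uint8)
    m=cv2.morphologyEx(m,cv2.MORPH_OPEN,np.ones((3,3)))
    n,l,s,c=cv2.connectedComponentsWithStats(m)
    return [(s[i].tolist(),c[i]) for i in range(1,n) if s[i][4]>30],m
E
python3 - <<'E'
from h import *
p=snap('wrist','w5');st()
for t in [snap('top','top2'),p]:
    im=t['img'].astype(int)
    b,m=redblobs(t,30)
    for s,c in b:
        v=im[s[1]:s[1]+s[3],s[0]:s[0]+s[2]][m[s[1]:s[1]+s[3],s[0]:s[0]+s[2]]>0]
        print(s,c.round(1),np.percentile(v[:,2],[5,25,50,75,95]))
E
```

```text
t 6.97 tcp [639.2  65.4 252.9] yaw -12.3 tilt 0.04 F [ 0.95  0.26 -1.91] w 35.3 q [-0.01  0.4   1.39  0.    1.35  1.78]
[634, 1, 6, 14, 62] [636.6   7.9] [49.05 50.25 52.   53.   54.  ]
[499, 185, 58, 55, 1799] [529.9 213.2] [ 59.  63. 100. 102. 103.]
[414, 211, 41, 37, 1207] [434.1 229.1] [ 91. 103. 104. 105. 107.]
```

View pics/w5.png

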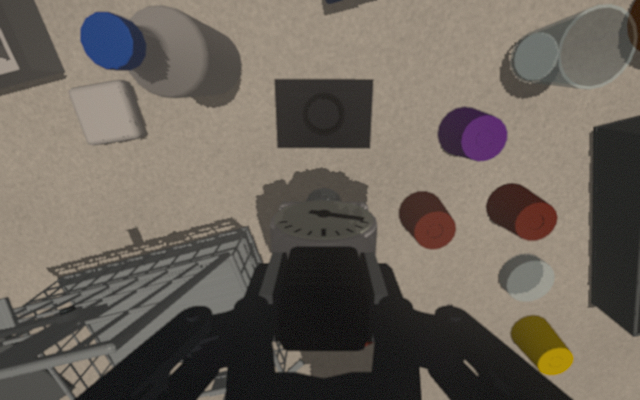

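View pics/top2.png

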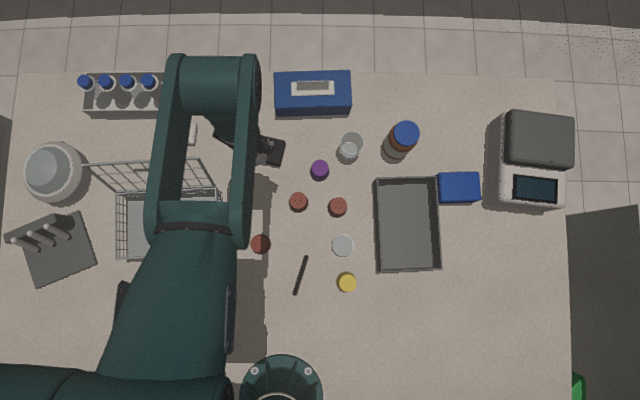

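```bash
cat >> h.py <<'E'
def tops(p,lo=85):
    out=[]
    for s,c in redblobs(p,lo)[0]:
        if s[4]>60: out.append((s,c,atz(p,*c,60)))
    return out
E
python3 - <<'E'
from h import *
p=snap('wrist','w6')
for s,c,P in tops(p): print('wrist',s,c.round(1),P.round(1))
t=eyes.capture('top'); im=t['img'].astype(int)
for (u,v) in [(298,201),(338,206),(260,244)]:
    sub=im[v-14:v+15,u-14:u+15]; r=sub[...,2];m=(r>1.35*sub[...,1])
    m2=m&(r>80); ys,xs=np.nonzero(m2); c=(xs.mean()+u-14,ys.mean()+v-14)
    print('top',len(xs),np.round(c,1),atz(t,*c,60).round(1),m.sum(),np.percentile(r[m],[5,50,95]))
g=cv2.cvtColor(p['img'],cv2.COLOR_BGR2GRAY)[85:145,280:370]; cv2.imwrite('pics/hole.png',cv2.resize(cv2.convertScaleAbs(g,alpha=2.5,beta=-40),None,fx=7,fy=7,interpolation=cv2.INTER_CUBIC))
print(atz(p,323,114,45).round(1)); st()
E
```

```text
wrist [515, 205, 41, 37, 1165] [535.1 223.6] [ 534.5 -154.2   60. ]
wrist [414, 214, 41, 37, 1165] [434.2 232.1] [548.5 -42.8  60. ]
top 228 [297.8 200.2] [541.9 -41.3  60. ] 250 [ 64. 131. 135.]
top 225 [337.9 205.5] [ 528.1 -151.9   60. ] 238 [ 78.55 132.5  136.  ]
top 149 [256.  243.5] [422.   71.1  60. ] 251 [ 57. 113. 129.]
[699.2  51.7  45. ]
t 7.12 tcp [640.6  64.9 252.4] yaw -12.4 tilt 0.06 F [ 0.89 -0.01 -2.12] w 35.3 q [-0.01  0.4   1.38  0.    1.35  1.78]
```

View pics/hole.png

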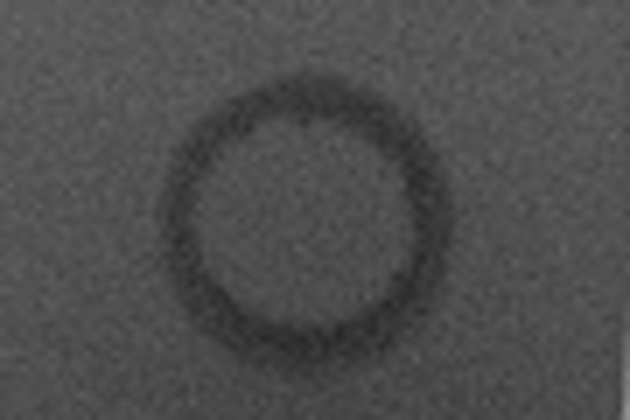

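Request:
{"method": "arm_command", "body": {"hand": [-1,-1,-1,-1,-1,-1,-1,-1], "linear": [[-0.023,0.025,0.006],[-0.023,0.025,0.006],[-0.023,0.025,0.006],[-0.023,0.025,0.006],[-0.023,0.025,0.006],[0,0,0],[0,0,0],[0,0,0]], "turn": [0,0,0,0,0,0,0,0]}}

```text
time_s: 7.78
ee_pos: [502.1, -32.8, 222.6]
tool_rot: [0.994, -0.108, 0.001, -0.0]
wrist_force: [0.1, -0.4, -2.0]
width: 35.2
```

```bash
python3 - <<'E'
from h import *
st()
p=snap('wrist','w7');st()
for s,c,P in tops(p): print('wrist',s,c.round(1),P.round(1))
s=eyes.capture('scene'); 
for P in [(541.9,-41.3,60),(548.5,-42.8,60),(528.1,-151.9,60),(534.5,-154.2,60)]: print(proj(s,P).round(1))
cv2.imwrite('pics/s7.png',cv2.resize(s['img'][180:240,290:390],None,fx=8,fy=8,interpolation=cv2.INTER_CUBIC))
E
```

```text
t 7.78 tcp [502.1 -32.8 222.6] yaw -12.4 tilt 0.12 F [ 0.14 -0.44 -2.04] w 35.2 q [-0.2   0.23  1.73  0.    1.18  1.58]
t 7.83 tcp [502.5 -32.5 222.7] yaw -12.4 tilt 0.13 F [ 0.92 -0.44 -3.64] w 35.4 q [-0.2   0.23  1.73  0.    1.18  1.58]
wrist [421, 97, 50, 51, 1960] [445.7 121.9] [ 533.6 -154.7   60. ]
wrist [299, 109, 50, 50, 1944] [323.5 133.2] [547.6 -43.7  60. ]
wrist [230, 251, 20, 34, 455] [239.6 267.4] [429.7  73.2  60. ]
[[331.9 214. ]]
[[330.2 214.6]]
[[315.4 193.6]]
[[313.6 194.1]]
```

View pics/w7.png

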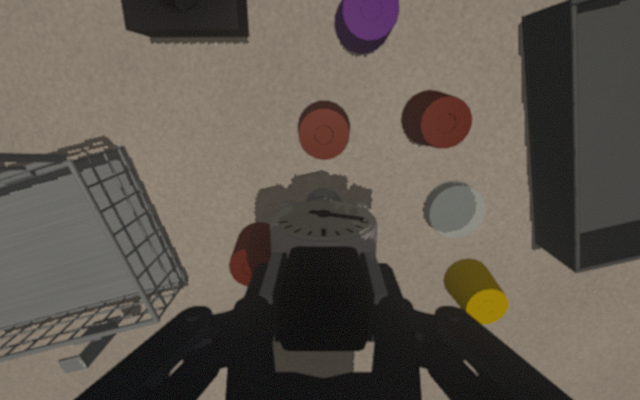

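View pics/s7.png

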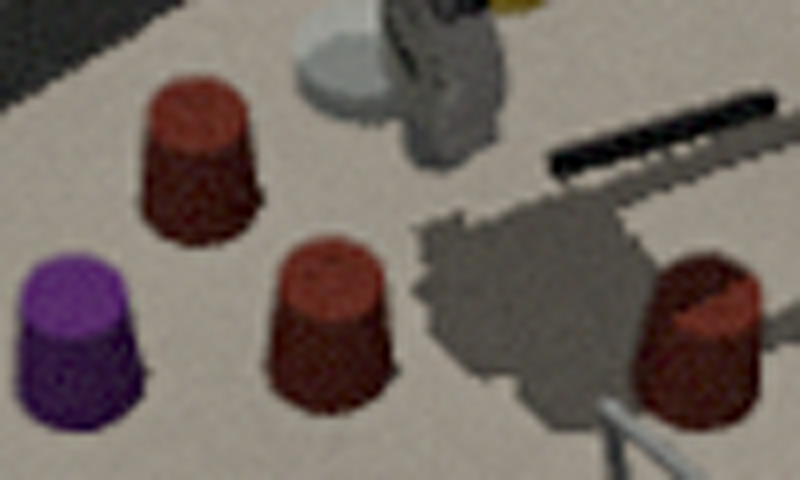

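Request:
{"method": "arm_command", "body": {"hand": [-1,-1,-1,-1,-1,-1,-1], "linear": [[0.0236,0,0],[0.0236,0,0],[0,0,0.019],[0,0,0.019],[0,0,0],[0,0,0],[0,0,0]], "turn": [0,0,0,0,0,0,0]}}

```text
time_s: 8.47
ee_pos: [547.5, -42.2, 184.8]
tool_rot: [0.994, -0.107, 0.0, -0.0]
wrist_force: [0.6, -0.4, -2.9]
width: 35.6
```

```bash
python3 - <<'E'
from h import *
st()
p=snap('wrist','w8');st()
s=snap('scene','sc8')
cv2.imwrite('pics/s8.png',cv2.resize(s['img'][160:240,290:390],None,fx=7,fy=7,interpolation=cv2.INTER_CUBIC))
E
```

```text
t 8.47 tcp [547.5 -42.2 184.8] yaw -12.3 tilt 0.05 F [ 0.63 -0.37 -2.89] w 35.6 q [-0.2   0.33  1.68  0.    1.13  1.58]
t 8.52 tcp [547.7 -42.3 185.2] yaw -12.3 tilt 0.1 F [ 0.73 -0.54 -3.03] w 35.3 q [-0.2   0.33  1.68  0.    1.13  1.58]
```

View pics/w8.png

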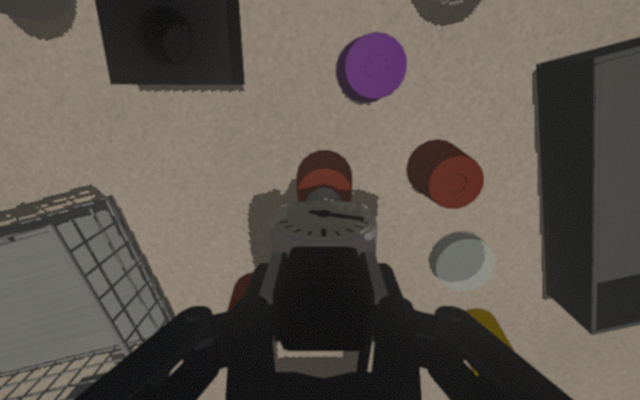

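View pics/s8.png

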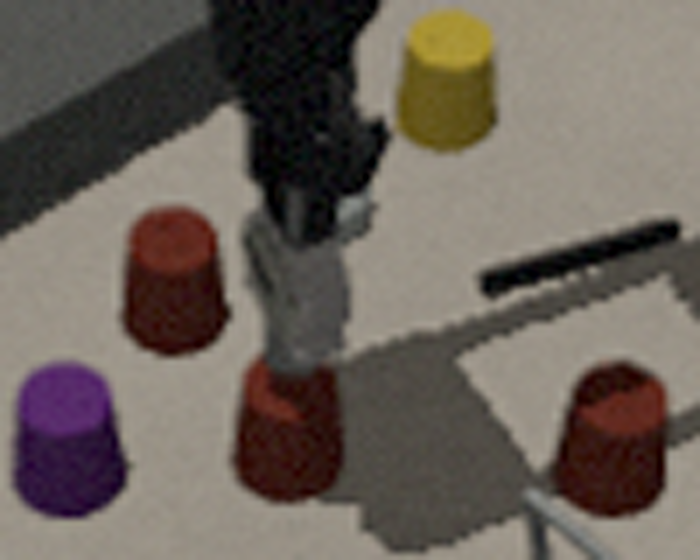

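Request:
{"method": "arm_command", "body": {"hand": [-1,-1,-1,-1,-1,-1], "linear": [[0,0,0.006],[0,0,0.006],[0,0,0.003],[0,0,0.003],[0,0,0],[0,0,0]], "turn": [0,0,0,0,0,0]}}

```text
time_s: 9.07
ee_pos: [546.5, -42.5, 166.1]
tool_rot: [0.994, -0.108, -0.0, -0.0]
wrist_force: [-0.9, 0.0, -0.4]
width: 35.8
```

Request:
{"method": "arm_command", "body": {"hand": [-1,-1,-1,-1], "linear": [[0,0,0.002],[0,0,0.002],[0,0,0],[0,0,0]], "turn": [0,0,0,0]}}

```text
time_s: 9.4
ee_pos: [546.9, -42.5, 163.4]
tool_rot: [0.994, -0.108, 0.0, 0.0]
wrist_force: [-2.6, 0.0, 9.8]
width: 35.3
```

```bash
python3 - <<'E'
from h import *
for i in range(4): st(); p=eyes.capture('wrist')
cv2.imwrite('pics/w9.png',p['img']); cv2.imwrite('pics/w9z.png',cv2.resize(p['img'][140:270,255:395],None,fx=5,fy=4.6,interpolation=cv2.INTER_CUBIC))
E
```

```text
t 9.4 tcp [546.9 -42.5 163.4] yaw -12.4 tilt 0.05 F [-2.63  0.01  9.83] w 35.3 q [-0.2   0.36  1.7   0.    1.08  1.58]
t 9.45 tcp [546.9 -42.5 163.4] yaw -12.4 tilt 0.05 F [-2.6   0.22 10.34] w 35.6 q [-0.2   0.36  1.7   0.    1.08  1.58]
t 9.5 tcp [546.9 -42.5 163.4] yaw -12.4 tilt 0.05 F [-2.99 -0.23 10.38] w 35.2 q [-0.2   0.36  1.7   0.    1.08  1.58]
t 9.55 tcp [546.9 -42.5 163.4] yaw -12.4 tilt 0.05 F [-3.42  0.52  9.44] w 35.6 q [-0.2   0.36  1.7   0.    1.08  1.58]
```

View pics/w9z.png

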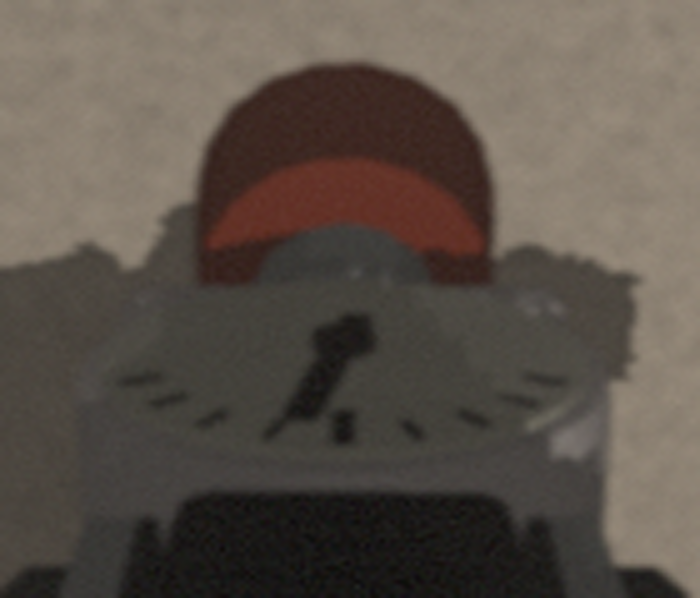

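```bash
python3 - <<'E'
from h import *
p=eyes.capture('wrist')
f=lambda x,y:((x+.5)/5-.5+255,(y+.5)/4.6-.5+140)
A=[atz(p,*f(x,y),60) for x,y in [(345,158),(345,225),(208,248),(487,248)]]
print(np.round(A,1), np.linalg.norm(A[0]-A[1]))
E
```

```text
[[569.3 -48.5  60. ]
 [557.9 -46.   60. ]
 [558.5 -24.   60. ]
 [549.1 -66.9  60. ]] 11.724263243794514
```

Request:
{"method": "arm_command", "body": {"hand": [-1,-1,-1,-1,-1,-1,-1,-1,-1], "linear": [[0,0,-0.012],[0,0,-0.015],[0.004,0.037,0],[0.004,0.037,0],[0.0043,0.0372,0],[0,0,0],[0,0,0],[0,0,0],[0,0,0]], "turn": [0,0,0,0,0,0,0,0,0]}}

```text
time_s: 10.4
ee_pos: [534.5, -152.7, 188.8]
tool_rot: [0.994, -0.108, -0.0, -0.0]
wrist_force: [-0.6, 0.4, -2.4]
width: 35.1
```

```bash
python3 - <<'E'
from h import *
st()
p=snap('wrist','w10');st()
s=snap('scene','sc10')
cv2.imwrite('pics/s10.png',cv2.resize(s['img'][150:230,280:380],None,fx=7,fy=7,interpolation=cv2.INTER_CUBIC))
E
```

```text
t 10.4 tcp [ 534.5 -152.7  188.8] yaw -12.3 tilt 0.07 F [-0.56  0.4  -2.4 ] w 35.1 q [-0.4   0.34  1.66  0.    1.15  1.38]
t 10.45 tcp [ 534.6 -152.5  188.9] yaw -12.3 tilt 0.05 F [ 0.34  0.06 -3.06] w 35.6 q [-0.4   0.34  1.66  0.    1.15  1.38]
```

View pics/w10.png

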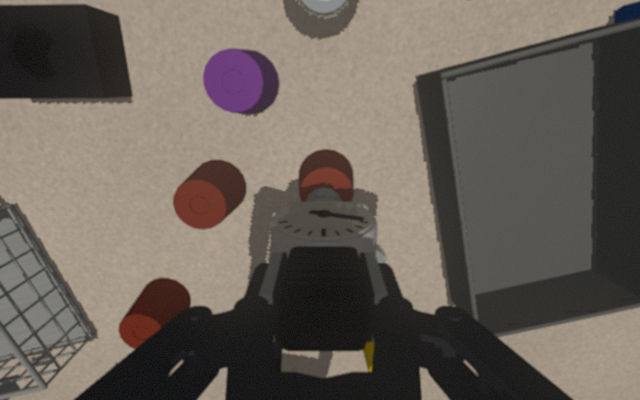

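View pics/s10.png

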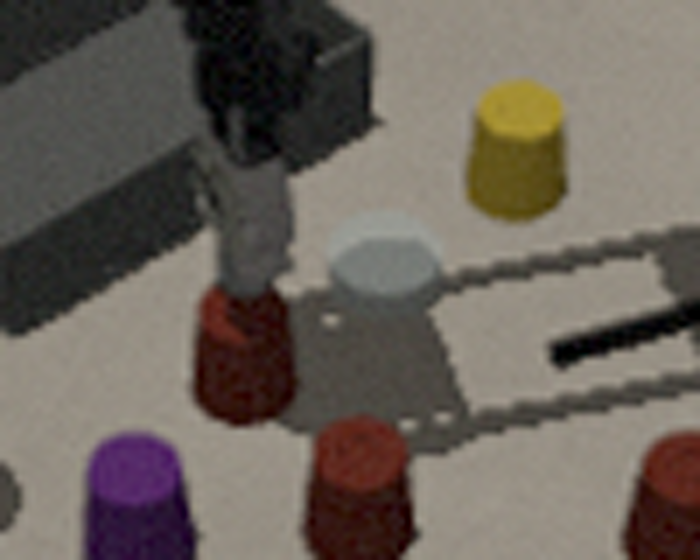

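Request:
{"method": "arm_command", "body": {"hand": [-1,-1,-1,-1,-1,-1,-1,-1,-1,-1], "linear": [[0,0.0015,0.006],[0,0,0.006],[0,0,0.006],[0,0,0.002],[0,0,0.002],[0,0,0.002],[0,0,0.0018],[0,0,0],[0,0,0],[0,0,0]], "turn": [0,0,0,0,0,0,0,0,0,0]}}

```text
time_s: 11.33
ee_pos: [534.3, -155.0, 163.5]
tool_rot: [0.994, -0.108, -0.0, -0.0]
wrist_force: [-1.6, 1.6, 1.3]
width: 35.6
```

```bash
python3 - <<'E'
from h import *
for i in range(2): st(); p=eyes.capture('wrist')
cv2.imwrite('pics/w11.png',p['img']); cv2.imwrite('pics/w11z.png',cv2.resize(p['img'][140:270,255:395],None,fx=5,fy=4.6,interpolation=cv2.INTER_CUBIC))
E
```

```text
t 11.33 tcp [ 534.3 -155.   163.5] yaw -12.4 tilt 0.03 F [-1.64  1.56  1.3 ] w 35.6 q [-0.41  0.37  1.68  0.    1.09  1.38]
t 11.38 tcp [ 534.3 -155.   163.5] yaw -12.4 tilt 0.03 F [-1.21  2.34  1.63] w 35.1 q [-0.41  0.37  1.68  0.    1.09  1.38]
```

View pics/w11z.png

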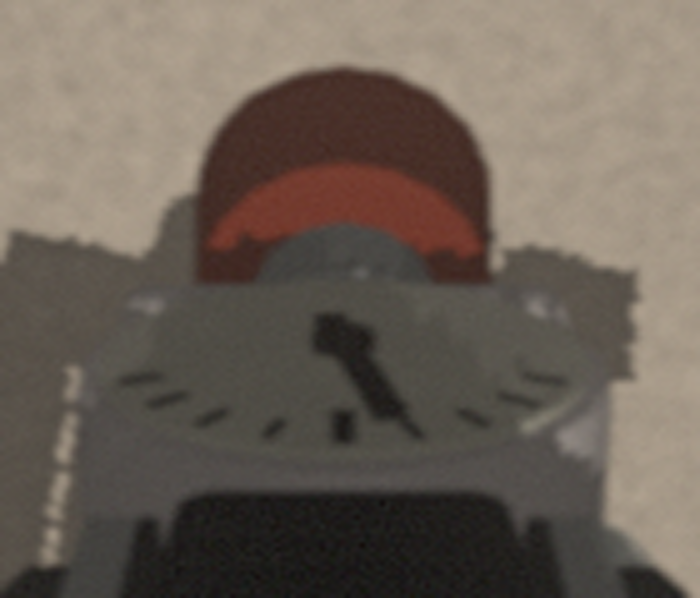

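Request:
{"method": "arm_command", "body": {"hand": [-1,-1,-1,-1], "linear": [[0,0,0.0012],[0,0,0],[0,0,0],[0,0,0]], "turn": [0,0,0,0]}}

```text
time_s: 11.77
ee_pos: [534.6, -155.0, 163.4]
tool_rot: [0.994, -0.108, 0.0, -0.0]
wrist_force: [-4.2, 3.0, 11.4]
width: 35.6
```

```bash
python3 - <<'E'
from h import *
for i in range(1): st(); p=eyes.capture('wrist')
cv2.imwrite('pics/w12.png',p['img']); cv2.imwrite('pics/w12z.png',cv2.resize(p['img'][140:270,255:395],None,fx=5,fy=4.6,interpolation=cv2.INTER_CUBIC))
E
```

```text
t 11.77 tcp [ 534.6 -155.   163.4] yaw -12.4 tilt 0.04 F [-4.22  3.03 11.37] w 35.6 q [-0.41  0.37  1.68  0.    1.09  1.38]
```

View pics/w12z.png

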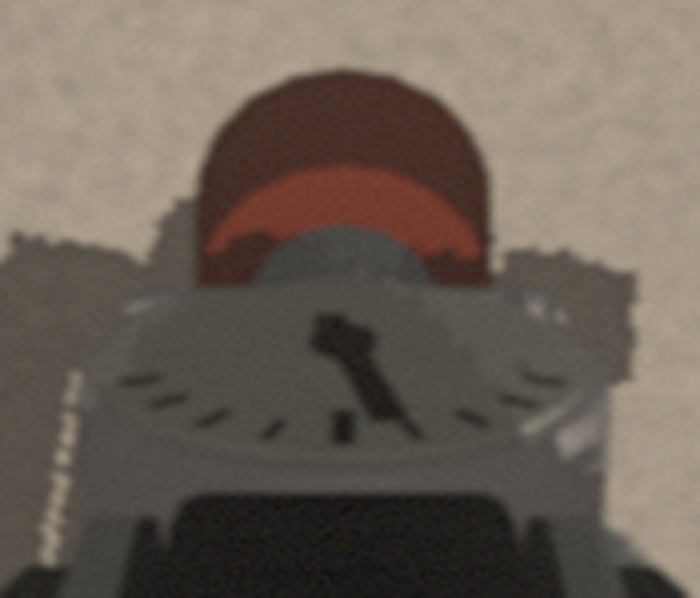

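Request:
{"method": "arm_command", "body": {"hand": [-1,-1,-1,-1,-1,-1,-1,-1,-1,-1,-1,-1], "linear": [[0,0,-0.016],[0,0,-0.018],[-0.024,-0.027,0],[-0.024,-0.027,0],[-0.024,-0.027,0],[-0.024,-0.027,0],[-0.024,-0.027,0],[-0.024,-0.027,0],[-0.024,-0.027,0],[0,0,0],[0,0,0],[0,0,0]], "turn": [0,0,0,0,0,0,0,0,0,0,0,0]}}

```text
time_s: 12.82
ee_pos: [411.9, 65.2, 196.4]
tool_rot: [0.994, -0.107, 0.001, 0.0]
wrist_force: [-0.2, -0.5, -2.9]
width: 35.4
```

```bash
python3 - <<'E'
from h import *
st()
p=snap('wrist','w13');st()
for s,c,P in tops(p,70): print('wrist',s,c.round(1),P.round(1))
E
```

```text
t 12.82 tcp [411.9  65.2 196.4] yaw -12.3 tilt 0.13 F [-0.17 -0.52 -2.9 ] w 35.4 q [-0.01  0.13  1.93 -0.    1.08  1.78]
t 12.87 tcp [412.2  64.8 196.4] yaw -12.4 tilt 0.12 F [ 0.48 -0.75 -2.56] w 35.7 q [-0.01  0.13  1.93 -0.    1.08  1.78]
wrist [396, 0, 59, 27, 1202] [424.2  10.9] [533.8 -40.   60. ]
wrist [552, 0, 44, 12, 387] [572.8   4.5] [ 514.8 -150.6   60. ]
wrist [297, 148, 51, 40, 1623] [322.2 167.7] [432.  61.  60.]
```

View pics/w13.png

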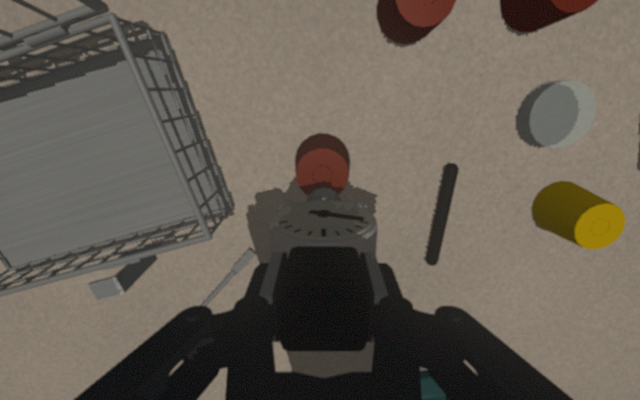

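```bash
python3 - <<'E'
from h import *
p=eyes.capture('wrist')
print([atz(p,322,v,60).round(1) for v in (172,174,176)]); to([429.5,60,163.3])
E
```

```text
[array([428.6,  61.5,  60. ]), array([426.8,  61.9,  60. ]), array([425. ,  62.3,  60. ])]
t 12.92 tcp [412.2  64.6 196.3] yaw -12.4 tilt 0.1 F [ 0.08 -0.59 -2.11] w 35.2 q [-0.01  0.13  1.93 -0.    1.08  1.78]
shift tool mm [17.8  0.8 33.1] len 37.6
```

Request:
{"method": "arm_command", "body": {"hand": [-1,-1,-1,-1,-1,-1,-1,-1,-1,-1,-1,-1], "linear": [[0.017,-0.0005,0],[0,0,0.006],[0,0,0.006],[0,0,0.006],[0,0,0.006],[0,0,0.003],[0,0,0.003],[0,0,0.002],[0,0,0.0018],[0,0,0],[0,0,0],[0,0,0]], "turn": [0,0,0,0,0,0,0,0,0,0,0,0]}}

```text
time_s: 13.92
ee_pos: [427.5, 62.2, 163.4]
tool_rot: [0.994, -0.108, 0.0, 0.0]
wrist_force: [-3.1, -0.6, 10.6]
width: 35.0
```

```bash
python3 - <<'E'
from h import *
for i in range(1): st(); p=eyes.capture('wrist')
cv2.imwrite('pics/w14.png',p['img']); cv2.imwrite('pics/w14z.png',cv2.resize(p['img'][140:270,255:395],None,fx=5,fy=4.6,interpolation=cv2.INTER_CUBIC))
E
```

```text
t 13.92 tcp [427.5  62.2 163.4] yaw -12.3 tilt 0.02 F [-3.15 -0.65 10.6 ] w 35.0 q [-0.02  0.2   1.94 -0.    1.    1.77]
```

View pics/w14z.png

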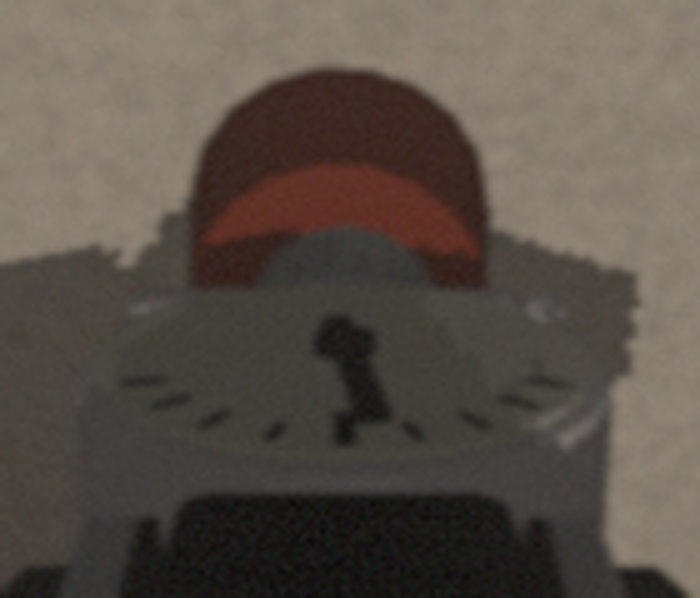

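```bash
python3 - <<'E'
from h import *
ims=[eyes.capture('wrist')['img'].astype(float) for _ in range(6)]
a=np.mean(ims,0)[195:245,265:385]
a=np.clip((a-20)*2.6,0,255).astype(np.uint8)
cv2.imwrite('pics/w15z.png',cv2.resize(a,None,fx=6.5,fy=11,interpolation=cv2.INTER_CUBIC))
st()
E
```

```text
t 14.27 tcp [427.5  62.2 163.4] yaw -12.3 tilt 0.02 F [-3.7  -1.52 10.02] w 35.6 q [-0.02  0.2   1.94 -0.    1.    1.77]
```

View pics/w15z.png

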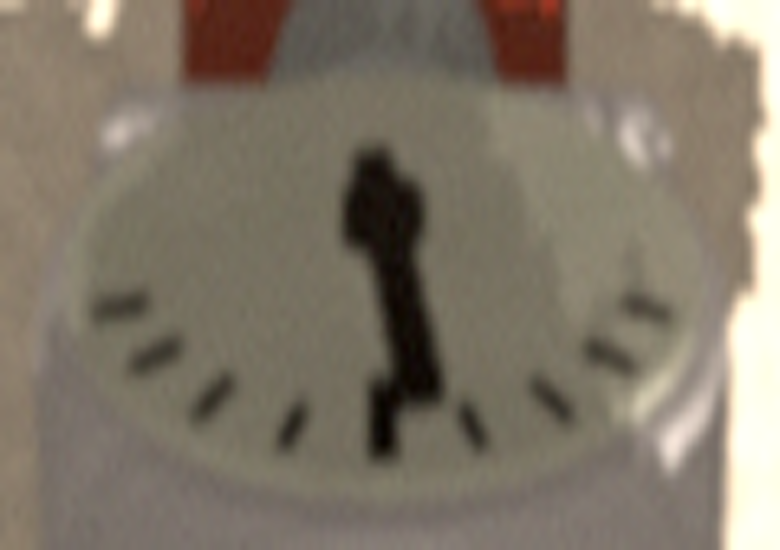

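Request:
{"method": "arm_command", "body": {"hand": [-1,-1,-1,-1,-1,-1,-1,-1,-1,-1,-1,-1], "linear": [[0,0,-0.016],[0,0,-0.025],[0.0382,-0.0069,0],[0.0382,-0.0069,0],[0.0382,-0.0069,0],[0.0382,-0.0069,0],[0.0382,-0.0069,0],[0.0382,-0.0069,0],[0.0382,-0.0069,0],[0,0,0],[0,0,0],[0,0,0]], "turn": [0,0,0,0,0,0,0,0,0,0,0,0]}}

```text
time_s: 15.27
ee_pos: [698.3, 52.3, 202.3]
tool_rot: [0.994, -0.108, -0.001, -0.0]
wrist_force: [-0.4, 0.2, -2.9]
width: 35.1
```

```bash
python3 - <<'E'
from h import *
p=snap('wrist','w16');to([699,52.1,124])
E
```

```text
t 15.32 tcp [697.7  52.4 202.7] yaw -12.4 tilt 0.12 F [-0.52  0.85 -2.74] w 34.9 q [-0.02  0.53  1.3   0.    1.31  1.76]
shift tool mm [ 1.5 -0.  78.7] len 78.7
```

View pics/w16.png

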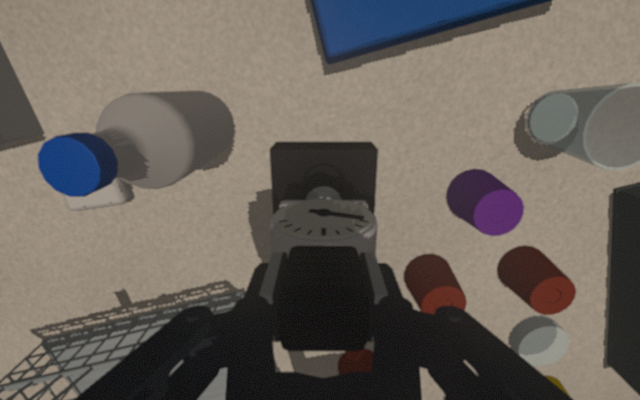

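Over the block (block 272–376 px wide, foot centred at 323). Lowering in steps.

Request:
{"method": "arm_command", "body": {"hand": [-1,-1,-1,-1,-1,-1,-1,-1,-1,-1,-1], "linear": [[0.001,0,0.015],[0,0,0.015],[0,0,0.01],[0,0,0.01],[0,0,0.008],[0,0,0.006],[0,0,0.005],[0,0,0.004],[0,0,0.003],[0,0,0],[0,0,0]], "turn": [0,0,0,0,0,0,0,0,0,0,0]}}

```text
time_s: 16.23
ee_pos: [700.2, 52.0, 127.4]
tool_rot: [0.994, -0.108, 0.0, -0.0]
wrist_force: [-1.3, 0.1, -2.8]
width: 35.3
```

Request:
{"method": "arm_command", "body": {"hand": [-1,-1,-1], "linear": [[0,0,0.0025],[0,0,0],[0,0,0]], "turn": [0,0,0]}}

```text
time_s: 16.48
ee_pos: [700.2, 51.9, 124.9]
tool_rot: [0.994, -0.108, 0.0, -0.0]
wrist_force: [0.1, 0.1, -1.8]
width: 35.3
```

Request:
{"method": "arm_command", "body": {"hand": [-1,-1,1,1,1,1,1], "linear": [[0,0,0.0013],[0,0,0],[0,0,0],[0,0,0],[0,0,0],[0,0,0],[0,0,0]], "turn": [0,0,0,0,0,0,0]}}

```text
time_s: 17.07
ee_pos: [700.3, 52.0, 123.7]
tool_rot: [0.994, -0.108, 0.0, -0.0]
wrist_force: [-0.1, 0.3, 0.1]
width: 85.9
```

```bash
python3 - <<'E'
from h import *
p=snap('wrist','w17');st()
E
```

```text
t 17.12 tcp [700.2  52.  123.7] yaw -12.4 tilt 0.02 F [-0.94  0.17 -0.02] w 85.8 q [-0.02  0.6   1.38  0.    1.16  1.76]
```

View pics/w17.png

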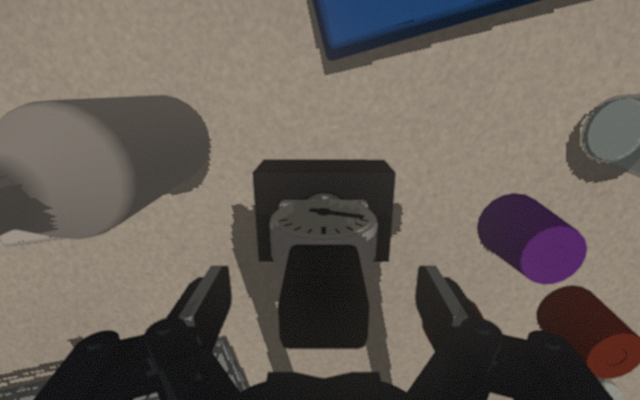

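Request:
{"method": "arm_command", "body": {"hand": [1,1,1,1,1,1,1,1,1,1,1,1], "linear": [[0,0,-0.02],[0,0,-0.04],[0,0,-0.04],[-0.0263,0.025,0],[-0.0263,0.025,0],[-0.0263,0.025,0],[-0.0263,0.025,0],[-0.0263,0.025,0],[0,0,0.03],[0,0,0.03],[0,0,0],[0,0,0]], "turn": [0,0,0,0,0,0,0,0,0,0,0,0]}}

```text
time_s: 18.12
ee_pos: [543.6, -41.8, 162.8]
tool_rot: [0.994, -0.108, -0.002, -0.0]
wrist_force: [0.2, -0.1, 1.2]
width: 85.4
```

```bash
python3 - <<'E'
from h import *
eyes.capture('wrist')
p=snap('wrist','w18');
for s,c,P in tops(p,70): print('wrist',s,c.round(1),P.round(1))
to([545,-42,17])
E
```

```text
wrist [437, 158, 59, 56, 2528] [465.7 185.8] [ 534.2 -154.6   60. ]
wrist [296, 172, 58, 33, 996] [327.3 185.1] [558.  -48.7  60. ]
wrist [218, 321, 27, 38, 770] [232.1 339.7] [430.1  69.7  60. ]
t 18.22 tcp [546.1 -42.  164.7] yaw -12.4 tilt 0.09 F [0.5  0.16 0.98] w 85.3 q [-0.2   0.35  1.7   0.    1.08  1.58]
shift tool mm [ -1.3   0.3 147.7] len 147.7
```

View pics/w18.png

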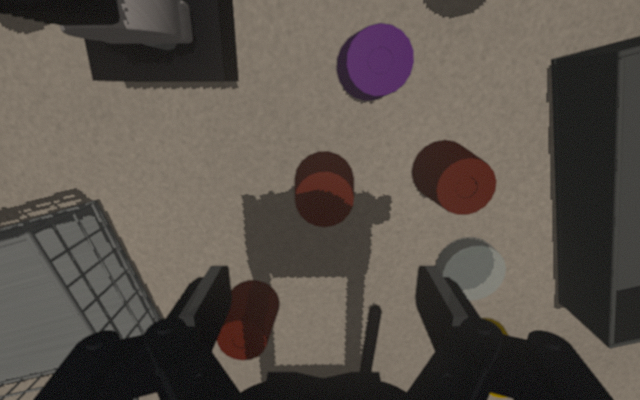

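Request:
{"method": "arm_command", "body": {"hand": [1,1,1,1,1,1,1,-1,-1,-1,-1,-1], "linear": [[0,0,0.03],[0,0,0.03],[0,0,0.03],[0,0,0.03],[0,0,0.018],[0,0,0.01],[0,0,0],[0,0,0],[0,0,0],[0,0,0],[0,0,0],[0,0,0]], "turn": [0,0,0,0,0,0,0,0,0,0,0,0]}}

```text
time_s: 19.22
ee_pos: [546.5, -42.4, 17.8]
tool_rot: [0.994, -0.108, 0.002, 0.0]
wrist_force: [-0.9, -1.3, 8.0]
width: 51.1
```

```bash
python3 - <<'E'
from h import *
p=snap('wrist','w19'); to([480,-360,60])
t=eyes.capture('top')
r=eyes.spot_in('tub',t); print([w(t,d['centre']).round() for d in r[:1]])
for u,v in [(374,178),(436,177),(441,270),(378,273)]: print(atz(t,u,v,70).round())
E
```

```text
t 19.27 tcp [546.5 -42.4  17.8] yaw -12.4 tilt 0.22 F [-1.64  0.61  8.97] w 51.1 q [-0.2   0.56  1.82 -0.    0.75  1.58]
shift tool mm [  3.2 324.5 -42.1] len 327.2
[array([ 479., -354.,    5.])]
[ 605. -251.   70.]
[ 610. -426.   70.]
[ 353. -433.   70.]
[ 345. -260.   70.]
```

View pics/w19.png

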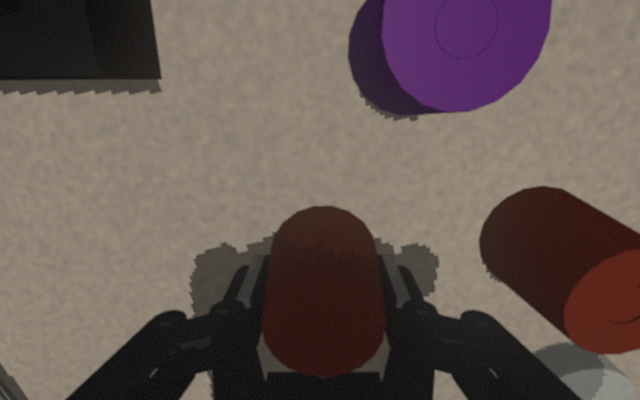

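Request:
{"method": "arm_command", "body": {"hand": [-1,-1,-1,-1,-1,-1,-1,-1,-1,-1,-1,-1], "linear": [[0,0,-0.02],[0,0,-0.035],[0,0,-0.035],[0,0,-0.035],[0,0.0388,0],[0,0.0388,0],[0,0.0388,0],[0,0.0388,0],[0,0.0388,0],[0,0.0388,0],[0,0.0388,0],[-0.002,0.0388,0]], "turn": [0,0,0,0,0,0,0,0,0,0,0,0]}}

```text
time_s: 20.37
ee_pos: [476.2, -346.9, 141.9]
tool_rot: [0.994, -0.108, 0.001, 0.001]
wrist_force: [-0.1, -0.3, -0.7]
width: 51.0
```

Request:
{"method": "arm_command", "body": {"hand": [-1,-1], "linear": [[0,0,0],[0,0,0]], "turn": [0,0]}}

```text
time_s: 20.53
ee_pos: [476.0, -347.2, 141.5]
tool_rot: [0.994, -0.11, 0.001, 0.001]
wrist_force: [-0.3, 0.9, -2.1]
width: 50.8
```

```bash
python3 - <<'E'
from h import *
p=snap('wrist','w20'); st()
E
```

```text
t 20.58 tcp [ 476.1 -345.3  141.2] yaw -12.5 tilt 0.04 F [ 0.77  0.43 -1.63] w 50.9 q [-0.75  0.44  1.64  0.    1.07  1.04]
```

View pics/w20.png

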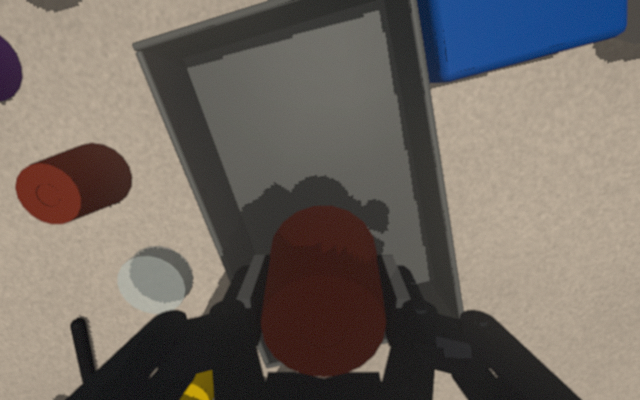

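Request:
{"method": "arm_command", "body": {"hand": [-1,-1,-1,-1,-1,-1,1,1,1,1,1,1], "linear": [[0,0,0.028],[0,0,0.028],[0,0,0.028],[0,0,0.021],[0,0,0.008],[0,0,0],[0,0,0],[0,0,0],[0,0,0],[0,0,-0.015],[0,0,-0.03],[0,0,-0.03]], "turn": [0,0,0,0,0,0,0,0,0,0,0,0]}}

```text
time_s: 21.58
ee_pos: [476.1, -344.4, 103.7]
tool_rot: [0.994, -0.108, -0.0, -0.0]
wrist_force: [1.2, -0.2, -0.4]
width: 85.3
```

```bash
python3 - <<'E'
from h import *
p=snap('wrist','w21')
s,c=None,None
for s,c,P in tops(p,70): print('wrist',s,c.round(1),P.round(1))
t=snap('top','top21'); im=t['img'].astype(int)
for s,c in redblobs(t,30)[0]: print(s,c)
to([530,-153.5,150])
E
```

```text
wrist [52, 151, 37, 21, 427] [ 69.9 159.4] [ 553.4 -211.9   60. ]
wrist [294, 170, 65, 56, 1779] [328.2 195.4] [ 499.9 -353.3   60. ]
wrist [0, 174, 44, 70, 2407] [ 18.4 212.5] [ 529.9 -165.2   60. ]
t 21.68 tcp [ 479.8 -347.8  108.6] yaw -12.4 tilt 0.64 F [0.22 0.17 0.37] w 85.2 q [-0.74  0.48  1.66  0.    0.99  1.04]
shift tool mm [   7.8 -200.3  -42.4] len 204.9
```

View pics/top21.png

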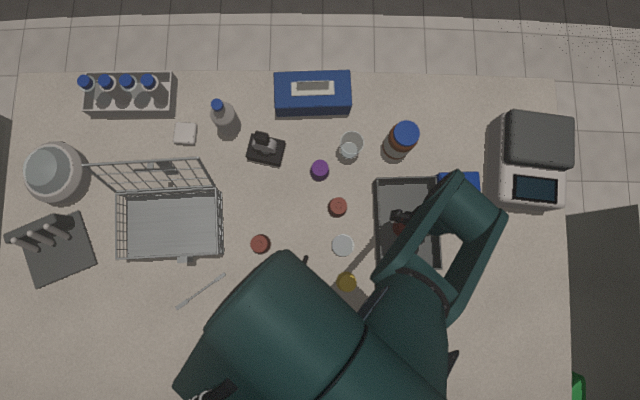

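Request:
{"method": "arm_command", "body": {"hand": [1,1,1,1,1,1,1,1,1,1,1], "linear": [[0,0,-0.024],[0,0,-0.018],[0.0016,-0.04,0],[0.0016,-0.04,0],[0.0016,-0.04,0],[0.0016,-0.04,0],[0.0016,-0.04,0],[0,0,0],[0,0,0],[0,0,0],[0,0,0]], "turn": [0,0,0,0,0,0,0,0,0,0,0]}}

```text
time_s: 22.6
ee_pos: [527.2, -152.3, 144.9]
tool_rot: [0.994, -0.108, 0.0, 0.0]
wrist_force: [-0.4, -0.3, 0.1]
width: 85.8
```

```bash
python3 - <<'E'
from h import *
p=snap('wrist','w22')
for s,c,P in tops(p,70): print('wrist',s,c.round(1),P.round(1))
to([531,-154,17])
E
```

```text
wrist [294, 171, 62, 41, 1389] [328. 188.] [ 543.3 -160.2   60. ]
wrist [557, 194, 63, 57, 2749] [588. 222.] [ 474.8 -346.6   60. ]
t 22.65 tcp [ 527.  -152.6  144.7] yaw -12.5 tilt 0.04 F [ 0.45 -0.66  0.7 ] w 85.1 q [-0.41  0.38  1.72 -0.    1.04  1.38]
shift tool mm [  4.1   0.5 127.7] len 127.8
```

View pics/w22.png

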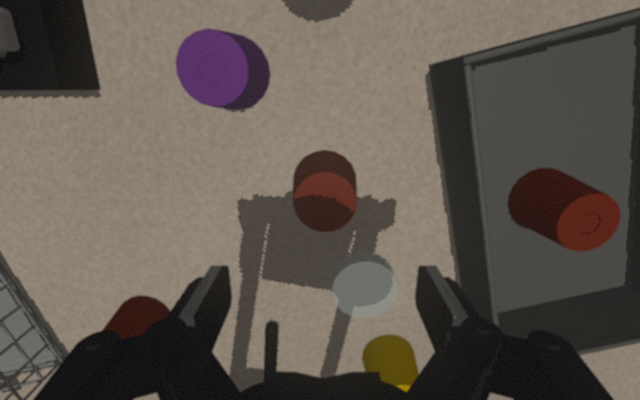

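Request:
{"method": "arm_command", "body": {"hand": [1,1,1,1,1,1,1,-1,-1,-1,-1,-1], "linear": [[0.004,0,0.027],[0,0,0.027],[0,0,0.027],[0,0,0.023],[0,0,0.014],[0,0,0.009],[0,0,0],[0,0,0],[0,0,0],[0,0,0],[0,0,0],[0,0,0]], "turn": [0,0,0,0,0,0,0,0,0,0,0,0]}}

```text
time_s: 23.65
ee_pos: [532.0, -152.9, 19.4]
tool_rot: [0.994, -0.108, 0.001, 0.001]
wrist_force: [-2.5, -2.1, 6.9]
width: 51.0
```

```bash
python3 - <<'E'
from h import *
st()
t=eyes.capture('top')
# basket corners from initial top image (t1.png), rim z 85; refine zoom
a=t['img'][150:270,100:235]; cv2.imwrite('pics/bk.png',cv2.resize(a,None,fx=5.8,fy=5,interpolation=cv2.INTER_CUBIC))
E
```

```text
t 23.65 tcp [ 532.  -152.9   19.4] yaw -12.3 tilt 0.18 F [-2.49 -2.06  6.86] w 51.0 q [-0.4   0.57  1.81 -0.    0.76  1.38]
```

View pics/bk.png

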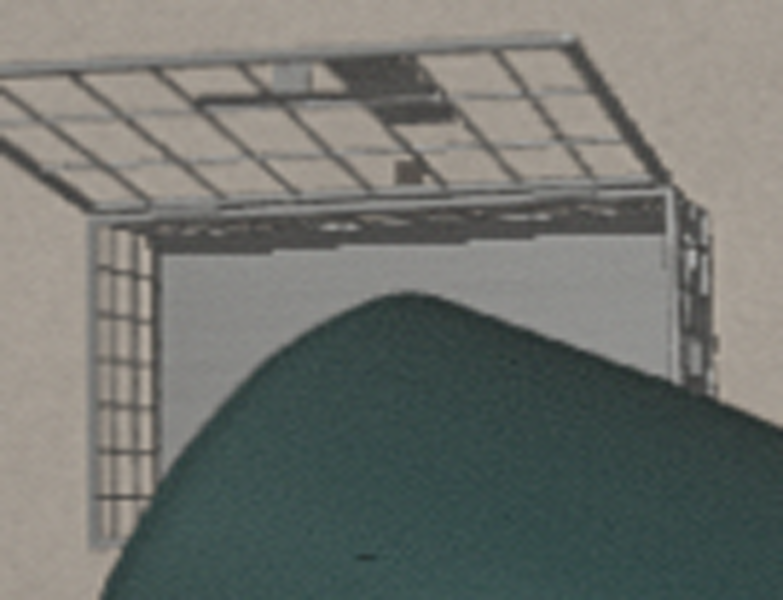

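```bash
python3 - <<'E'
from h import *
t=eyes.capture('top')
f=lambda x,y:((x+.5)/5.8-.5+100,(y+.5)/5-.5+150)
BL=atz(t,*f(92,215),85);BR=atz(t,*f(670,188),85);FL=atz(t,*f(94,548),85);FR=atz(t,(458+.5)/3.6-.5+90,(466+.5)/3.6-.5+125,85)
print(BL.round(),BR.round(),FL.round(),FR.round(),np.linalg.norm(BL-BR),np.linalg.norm(BL-FL))
print('c',((BR+FL)/2).round(),((BL+FR)/2).round(),np.degrees(np.arctan2(*(BL-BR)[:2][::-1])),np.degrees(np.arctan2(*(BL-FL)[:2][::-1])))
E
```

```text
[555. 457.  85.] [572. 183.  85.] [374. 445.  85.] [392. 172.  85.] 275.221226813003 180.73923026259834
c [473. 314.  85.] [474. 314.  85.] 93.59170220495133 3.800681178946915
```

Request:
{"method": "arm_command", "body": {"hand": [-1,-1,-1,-1,-1,-1,-1,-1,-1,-1,-1,-1], "linear": [[0,0,-0.02],[0,0,-0.037],[0,0,-0.037],[0,0,-0.037],[-0.0132,-0.0378,0],[-0.0132,-0.0378,0],[-0.0132,-0.0378,0],[-0.0132,-0.0378,0],[-0.0132,-0.0378,0],[-0.0132,-0.0378,0],[-0.0132,-0.0378,0],[-0.0132,-0.0378,0]], "turn": [0,0,0,0,0,0,0,0,0,0,0,0]}}

```text
time_s: 24.75
ee_pos: [492.2, 168.0, 149.6]
tool_rot: [0.994, -0.108, 0.001, -0.0]
wrist_force: [-0.1, -0.0, -1.8]
width: 51.2
```

Request:
{"method": "arm_command", "body": {"hand": [-1,-1,-1,-1,-1,-1,-1,-1], "linear": [[-0.0132,-0.0378,0],[-0.0132,-0.0378,0],[-0.0132,-0.0378,0],[-0.0132,-0.0378,0],[-0.0132,-0.0378,0],[0,0,0],[0,0,0],[0,0,0]], "turn": [0,0,0,0,0,0,0,0]}}

```text
time_s: 25.42
ee_pos: [468.2, 364.6, 148.9]
tool_rot: [0.994, -0.107, 0.0, 0.0]
wrist_force: [0.0, -0.3, -1.6]
width: 51.2
```

```bash
python3 - <<'E'
from h import *
p=snap('wrist','w23'); to([470,364,28])
E
```

```text
t 25.47 tcp [468.4 363.8 148.8] yaw -12.4 tilt 0.03 F [-0.6   0.15 -0.97] w 51.2 q [ 0.54  0.43  1.62 -0.    1.09  2.33]
shift tool mm [  1.5  -0.6 120.8] len 120.8
```

View pics/w23.png

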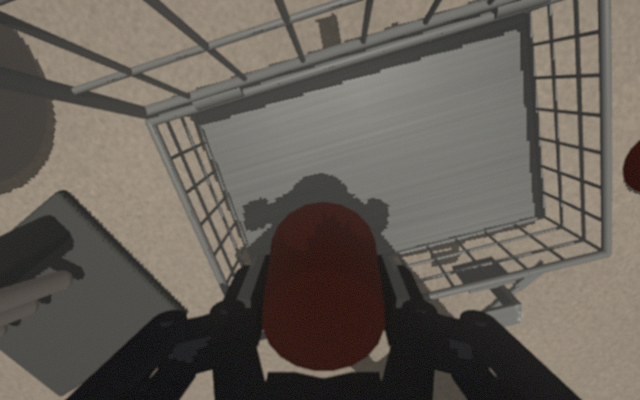

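```bash
python3 - <<'E'
from h import *
p=eyes.capture('wrist')
BL=atz(p,150,121,85);FR=atz(p,607,251,85); print(BL.round(),FR.round(),((BL+FR)/2).round(),np.linalg.norm(BL-FR))
for q in [(205,124),(528,28),(542,218)]: print(atz(p,*q,8).round())
E
```

```text
[556. 453.  85.] [403. 171.  85.] [480. 312.  85.] 320.74079475034097
[546. 449.   8.]
[562. 179.   8.]
[396. 169.   8.]
```

Request:
{"method": "arm_command", "body": {"hand": [-1,-1,-1,-1,-1,-1,1,1,1,1,1,1], "linear": [[0.006,0,0.02],[0,0,0.028],[0,0,0.028],[0,0,0.028],[0,0,0.014],[0,0,0.001],[0,0,0],[0,0,0],[0,0,0],[0,0,-0.02],[0,0,-0.03],[0,0,-0.03]], "turn": [0,0,0,0,0,0,0,0,0,0,0,0]}}

```text
time_s: 26.52
ee_pos: [474.2, 363.0, 110.7]
tool_rot: [0.994, -0.108, -0.0, 0.0]
wrist_force: [0.5, -0.0, -0.2]
width: 85.3
```

Request:
{"method": "arm_command", "body": {"hand": [1,1,1], "linear": [[0,0,-0.035],[0,0,0],[0,0,0]], "turn": [0,0,0]}}

```text
time_s: 26.77
ee_pos: [476.7, 364.7, 148.3]
tool_rot: [0.994, -0.108, 0.003, -0.002]
wrist_force: [0.3, 0.2, 0.1]
width: 85.5
```

```bash
python3 - <<'E'
from h import *
p=snap('wrist','w24'); st(); t=snap('top','top24')
for s,c in redblobs(t,30)[0]: print(s,c)
im=t['img'].astype(int)
m=((im[...,2]>1.35*im[...,1])&(im[...,2]>60)).astype(np.uint8); n,l,s,c=cv2.connectedComponentsWithStats(m)
for i in range(1,n):
    if s[i][4]>60: print(s[i],c[i].round(1),atz(t,*c[i],60).round())
E
```

```text
t 26.82 tcp [475.3 363.9 146.3] yaw -12.4 tilt 0.21 F [-0.54 -0.26  0.42] w 85.7 q [0.54 0.44 1.61 0.   1.09 2.32]
[399, 218, 16, 15, 130] [406.89230769 224.63846154]
[390 126  26  24 107] [398.9 142.1] [ 710. -325.   60.]
[312 160  16  16 210] [319.7 167.7] [ 634. -101.   60.]
[398 218  17  17 232] [406.3 225.9] [ 473. -341.   60.]
[251 235  17  18 246] [259.  243.4] [422.  63.  60.]
```

View pics/w24.png

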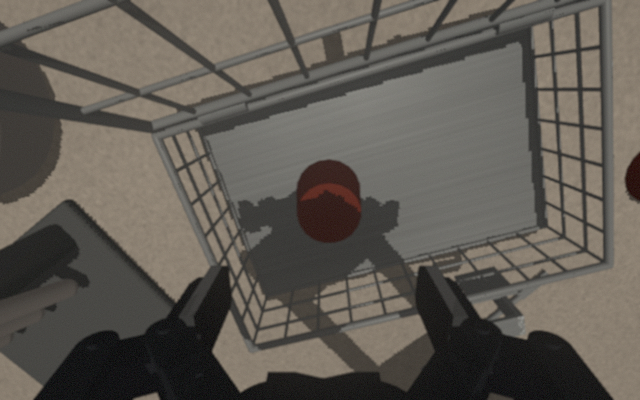

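View pics/top24.png

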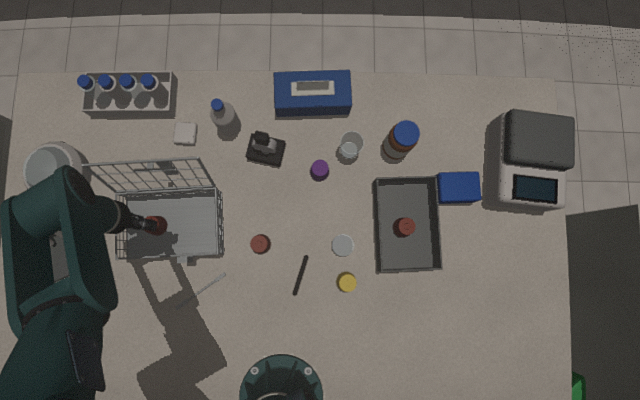

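Request:
{"method": "arm_command", "body": {"hand": [1,1,1,1,1,1,1,1,1,1,1], "linear": [[0.002,0.0382,0],[0.002,0.0382,0],[0.002,0.0382,0],[0.002,0.0382,0],[0.002,0.0382,0],[0.002,0.0382,0],[0.002,0.0382,0],[0.002,0.0382,0],[0,0,0],[0,0,0],[0,0,0]], "turn": [0,0,0,0,0,0,0,0,0,0,0]}}

```text
time_s: 27.78
ee_pos: [424.1, 61.7, 143.9]
tool_rot: [0.994, -0.109, -0.001, -0.0]
wrist_force: [0.1, 0.8, 0.5]
width: 85.5
```

```bash
python3 - <<'E'
from h import *
p=snap('wrist','w25'); to([425,62,19])
E
```

```text
t 27.83 tcp [424.4  62.2 144. ] yaw -12.4 tilt 0.07 F [-0.66 -0.46  0.89] w 85.4 q [-0.02  0.23  1.97  0.    0.95  1.77]
shift tool mm [8.00e-01 1.00e-01 1.25e+02] len 125.0
```

View pics/w25.png

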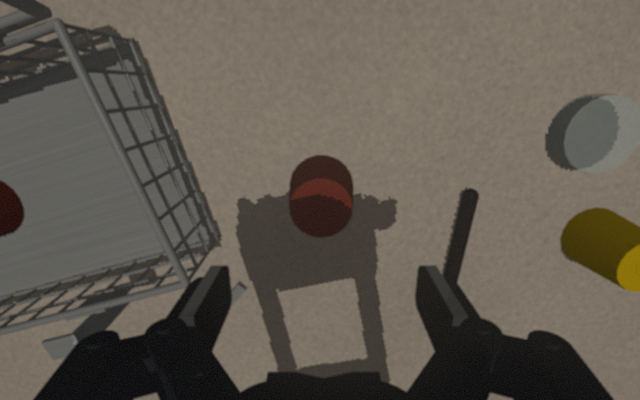

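Request:
{"method": "arm_command", "body": {"hand": [1,1,1,1,1,1,1,-1,-1,-1,-1,-1], "linear": [[0,-0.001,0.027],[0,0,0.027],[0,0,0.027],[0,0,0.021],[0,0,0.014],[0,0,0.008],[0,0,0],[0,0,0],[0,0,0],[0,0,0],[0,0,0],[0,0,0]], "turn": [0,0,0,0,0,0,0,0,0,0,0,0]}}

```text
time_s: 28.83
ee_pos: [425.9, 63.0, 22.1]
tool_rot: [0.994, -0.108, 0.001, -0.001]
wrist_force: [-1.8, 2.8, 10.9]
width: 51.0
```

```bash
python3 - <<'E'
from h import *
to([479,268,146])
E
```

```text
t 28.83 tcp [425.9  63.   22.1] yaw -12.4 tilt 0.16 F [-1.8   2.79 10.94] w 51.0 q [-0.01  0.46  2.08  0.    0.6   1.77]
shift tool mm [   8.2 -211.8 -123.6] len 245.3
```

Request:
{"method": "arm_command", "body": {"hand": [-1,-1,-1,-1,-1,-1,-1,-1,-1,-1,-1,-1], "linear": [[0,0,-0.02],[0,0,-0.036],[0,0,-0.036],[0,0,-0.036],[0.0014,-0.0353,0],[0.0014,-0.0353,0],[0.0014,-0.0353,0],[0.0014,-0.0353,0],[0.0014,-0.0353,0],[0.0014,-0.0353,0],[0,0,0],[0,0,0]], "turn": [0,0,0,0,0,0,0,0,0,0,0,0]}}

```text
time_s: 29.83
ee_pos: [478.9, 269.4, 149.3]
tool_rot: [0.994, -0.106, 0.001, -0.0]
wrist_force: [-1.1, -0.4, -1.7]
width: 50.2
```

```bash
python3 - <<'E'
from h import *
p=snap('wrist','w26'); to([479,266,33])
E
```

```text
t 29.88 tcp [478.1 267.9 148.9] yaw -12.3 tilt 0.01 F [ 0.44 -0.26 -2.25] w 50.2 q [ 0.38  0.37  1.72 -0.    1.05  2.17]
shift tool mm [  1.3   1.7 115.9] len 115.9
```

View pics/w26.png

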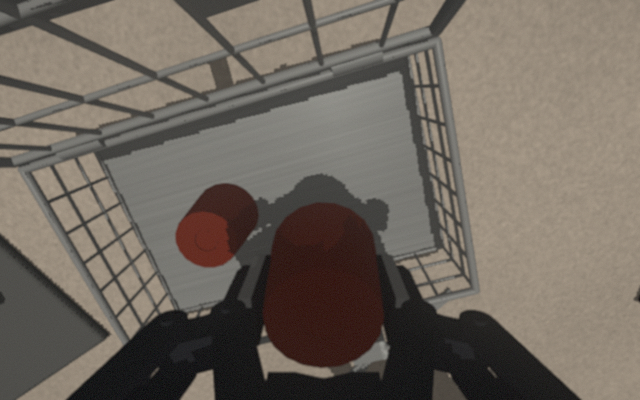

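Request:
{"method": "arm_command", "body": {"hand": [-1,-1,-1,-1,-1,-1,1,1,1,1,1,1], "linear": [[0.001,0.005,0.02],[0,0,0.028],[0,0,0.028],[0,0,0.025],[0,0,0.014],[0,0,0.001],[0,0,0],[0,0,0],[0,0,0],[0,0,-0.02],[0,0,-0.03],[0,0,-0.03]], "turn": [0,0,0,0,0,0,0,0,0,0,0,0]}}

```text
time_s: 30.88
ee_pos: [477.9, 262.3, 113.9]
tool_rot: [0.994, -0.108, -0.0, 0.0]
wrist_force: [0.6, 0.4, -0.6]
width: 85.6
```

Request:
{"method": "arm_command", "body": {"hand": [1,1,1], "linear": [[0,0,-0.04],[0,0,-0.035],[0,0,0]], "turn": [0,0,0]}}

```text
time_s: 31.13
ee_pos: [483.1, 264.4, 196.0]
tool_rot: [0.994, -0.108, 0.006, -0.003]
wrist_force: [1.5, 0.2, -0.5]
width: 85.5
```

```bash
python3 - <<'E'
from h import *
p=snap('wrist','w27'); st(); s=snap('scene','sc27')
cv2.imwrite('pics/sc27z.png',cv2.resize(s['img'][200:345,300:500],None,fx=4,fy=4,interpolation=cv2.INTER_CUBIC))
for t in ['lid_edge','latch_tab','latch_pivot']:
    r=eyes.spot_in(t,s); print(t,[(round(d['conf'],2),w(s,d['centre']).round().tolist(), proj(s,w(s,d['centre']))[0].round().tolist()) for d in r[:4]])
E
```

```text
t 31.18 tcp [481.7 263.8 193. ] yaw -12.4 tilt 0.63 F [-0.46 -0.09 -0.15] w 85.6 q [0.38 0.32 1.68 0.   1.13 2.16]
lid_edge [(0.73, [599.0, 323.0, 202.0], [405.0, 273.0])]
latch_tab [(0.6, [604.0, 318.0, 193.0], [402.0, 275.0])]
latch_pivot [(0.61, [601.0, 319.0, 196.0], [403.0, 274.0])]
```

View pics/w27.png

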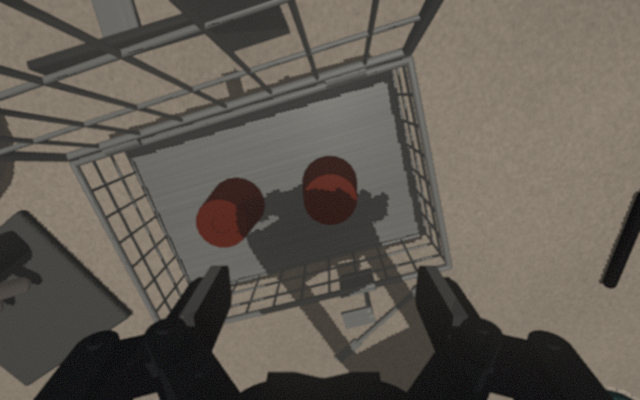

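View pics/sc27z.png

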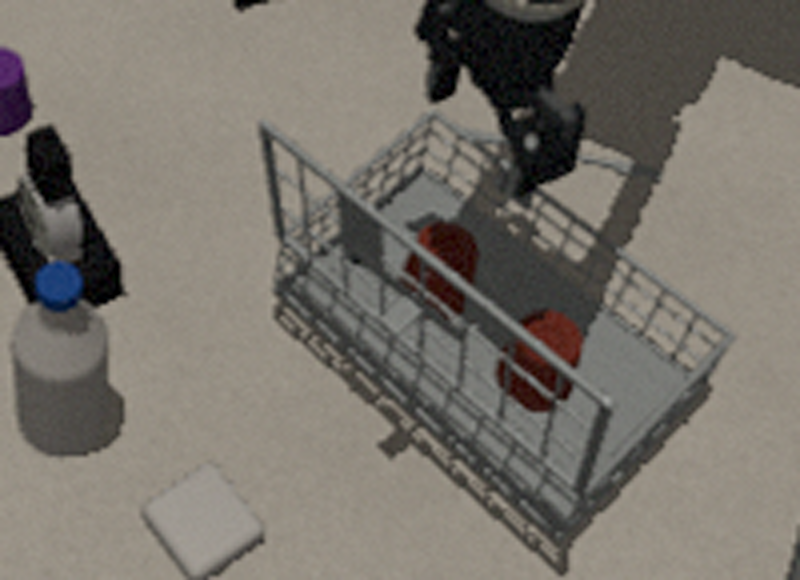

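Request:
{"method": "arm_command", "body": {"hand": [-1,-1,-1,-1,-1,-1,-1,-1,-1,-1,-1,-1], "linear": [[0,0,-0.035],[0,0,-0.035],[0,0,-0.035],[0,0,-0.035],[0,0,0],[0.031,-0.0233,0],[0.031,-0.0233,0],[0.031,-0.0233,0],[0.031,-0.0233,0],[0.031,-0.0233,0],[0.031,-0.0233,0],[0,0,0]], "turn": [-5.4,-5.4,-5.3,0,0,0,0,0,0,0,0,0]}}

```text
time_s: 32.38
ee_pos: [658.7, 417.8, 320.8]
tool_rot: [0.999, 0.033, -0.002, 0.0]
wrist_force: [0.5, -1.2, -1.4]
width: 0.0
```

```bash
python3 - <<'E'
from h import *
eyes.capture('wrist')
p=snap('wrist','w28'); st(); s=snap('scene','sc28'); t=snap('top','top28')
cv2.imwrite('pics/sc28z.png',cv2.resize(s['img'][180:325,320:500],None,fx=4,fy=4,interpolation=cv2.INTER_CUBIC))
E
```

```text
t 32.48 tcp [655.  414.5 322.8] yaw 3.7 tilt 0.33 F [-0.77 -0.47  0.33] w 0.3 q [0.48 0.58 0.92 0.   1.64 1.98]
```

View pics/w28.png

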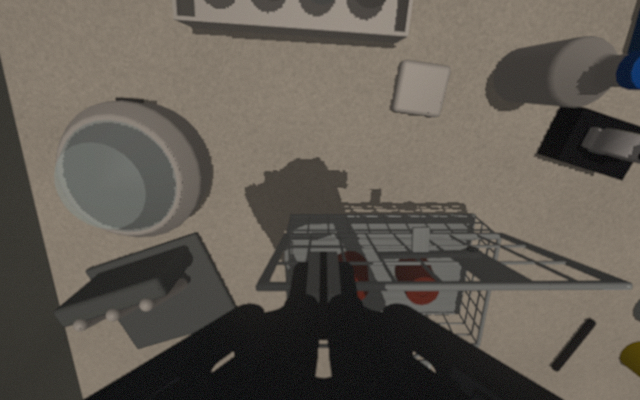

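View pics/sc28z.png

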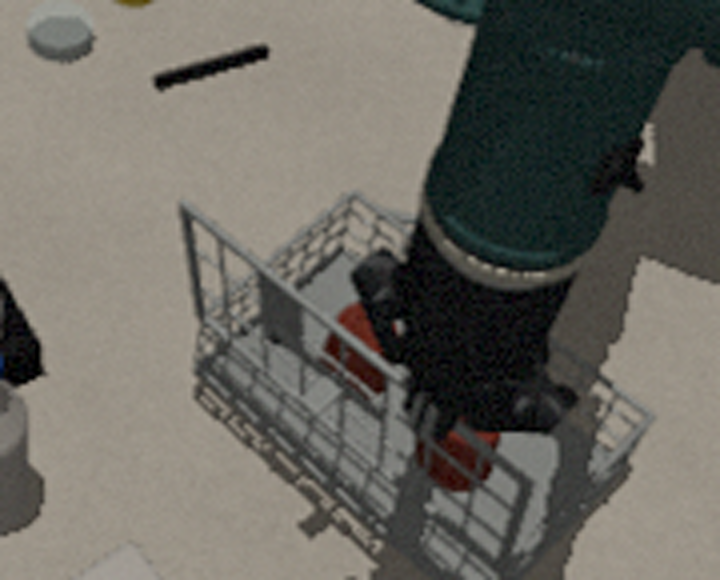

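```bash
python3 - <<'E'
from h import *
p=eyes.capture('wrist')
A=atz(p,259,288,251);B=atz(p,627,286,251);print(A.round(),B.round(),np.linalg.norm(A-B))
st()
E
```

```text
[590. 458. 251.] [610. 171. 251.] 286.9838117664412
t 32.63 tcp [653.9 413.3 326.9] yaw 3.7 tilt 0.11 F [ 1.28 -0.48  0.15] w -0.0 q [ 0.47  0.57  0.93 -0.    1.64  1.98]
```

Request:
{"method": "arm_command", "body": {"hand": [-1,-1,-1,-1,-1,-1,-1,-1,-1,-1,-1,-1], "linear": [[0,0,0.033],[0,0,0.033],[0,0,0.033],[0,0,0],[-0.02,0,0],[-0.02,0,0],[-0.012,0,0],[-0.012,0,0],[-0.012,0,0],[-0.012,0,0],[-0.012,0,0],[-0.012,0,0]], "turn": [0,0,0,0,0,0,0,0,0,0,0,0]}}

```text
time_s: 33.63
ee_pos: [543.2, 406.6, 231.7]
tool_rot: [0.999, 0.032, 0.002, -0.001]
wrist_force: [1.5, -0.9, -1.6]
width: -0.0
```

```bash
python3 - <<'E'
from h import *
p=snap('wrist','w29'); st(); s=snap('scene','sc29')
cv2.imwrite('pics/sc29z.png',cv2.resize(s['img'][180:325,320:500],None,fx=4,fy=4,interpolation=cv2.INTER_CUBIC))
E
```

```text
t 33.68 tcp [540.5 406.5 231.6] yaw 3.7 tilt 0.08 F [-2.64 -1.11 -0.54] w -0.1 q [0.54 0.47 1.33 0.   1.34 2.05]
```

View pics/sc29z.png

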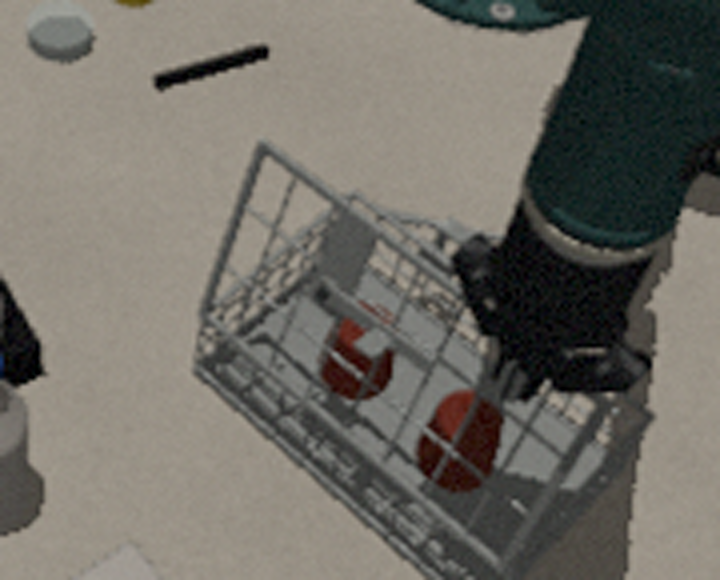

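Request:
{"method": "arm_command", "body": {"hand": [-1,-1,-1,-1,-1,-1,-1,-1,-1,-1], "linear": [[-0.013,0,0],[-0.013,0,0],[-0.013,0,0],[-0.013,0,0],[-0.013,0,0],[-0.013,0,0],[0,0,0],[0,0,0],[0,0,0],[0,0,0]], "turn": [0,0,0,0,0,0,0,0,0,0]}}

```text
time_s: 34.57
ee_pos: [466.1, 402.0, 228.7]
tool_rot: [0.999, 0.032, 0.0, -0.0]
wrist_force: [0.1, -0.0, 0.4]
width: 0.3
```

```bash
python3 - <<'E'
from h import *
p=snap('wrist','w30'); st(); s=snap('scene','sc30')
cv2.imwrite('pics/sc30z.png',cv2.resize(s['img'][180:325,320:500],None,fx=4,fy=4,interpolation=cv2.INTER_CUBIC))
E
```

```text
t 34.62 tcp [466.  401.9 228.5] yaw 3.7 tilt 0.03 F [ 0.07 -0.29 -0.42] w -0.3 q [ 0.6   0.38  1.48 -0.    1.28  2.11]
```

View pics/sc30z.png

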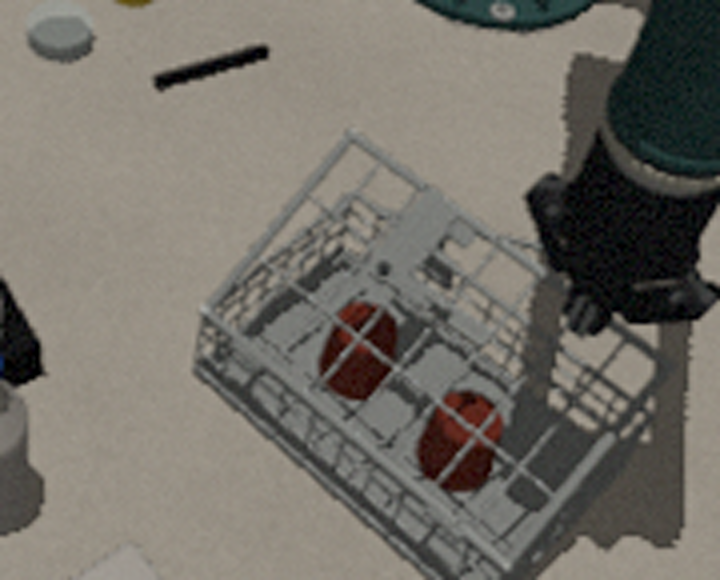

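View pics/w30.png

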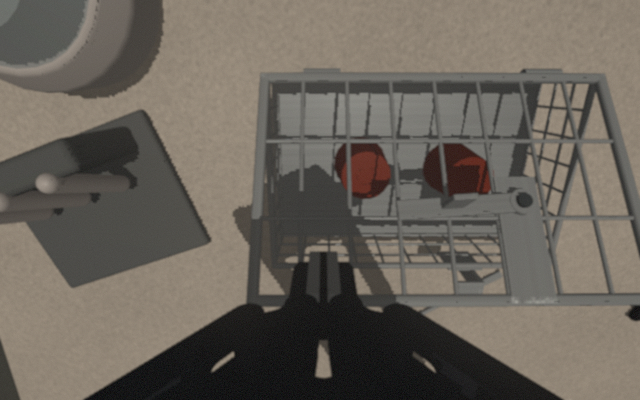

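Request:
{"method": "arm_command", "body": {"hand": [-1,-1,-1,-1,-1,-1,-1,-1,-1,-1,-1,-1], "linear": [[0,0,-0.01],[0,0.025,0],[0,0.025,0],[0,0.025,0],[0,0.025,0],[0,0,0],[0,0,0],[0,0,0],[0,0,0],[0,0,0],[0,0,0],[0,0,0]], "turn": [0,0,0,0,0,0,0,0,0,0,0,0]}}

```text
time_s: 35.67
ee_pos: [471.7, 302.6, 238.5]
tool_rot: [0.999, 0.033, -0.0, -0.0]
wrist_force: [-0.3, -1.3, 0.2]
width: -0.2
```

```bash
python3 - <<'E'
from h import *
p=snap('wrist','w31'); st(); s=snap('scene','sc31')
cv2.imwrite('pics/sc31z.png',cv2.resize(s['img'][180:325,320:500],None,fx=4,fy=4,interpolation=cv2.INTER_CUBIC))
E
```

```text
t 35.72 tcp [471.6 302.5 238.4] yaw 3.8 tilt 0.01 F [ 0.29 -0.15 -0.17] w -0.3 q [0.45 0.3  1.59 0.   1.26 1.95]
```

View pics/w31.png

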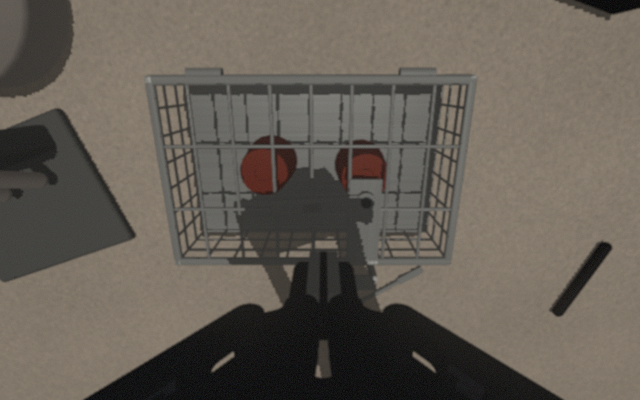

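View pics/sc31z.png

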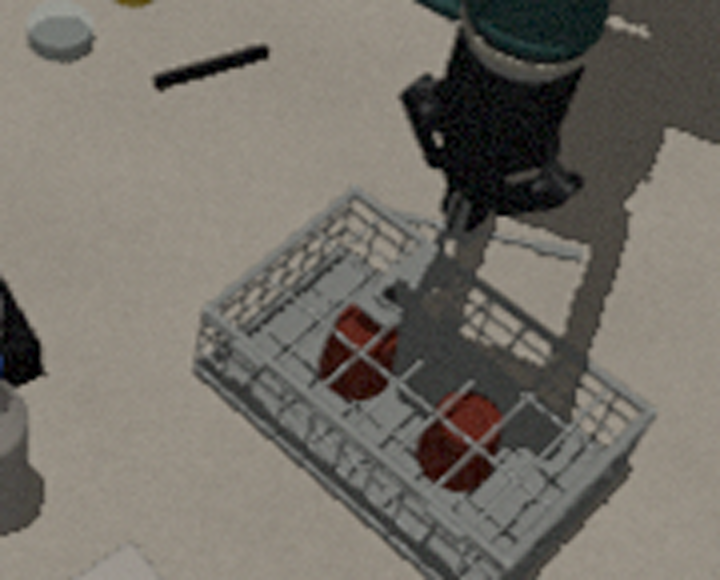

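```bash
python3 - <<'E'
from h import *
ims=[eyes.capture('wrist') for _ in range(4)]; p=ims[-1]
a=np.mean([q['img'].astype(float) for q in ims],0)[150:275,250:420]
g=np.clip((a-25)*2.4,0,255).astype(np.uint8)
cv2.imwrite('pics/w32z.png',cv2.resize(g,None,fx=4.6,fy=4.6,interpolation=cv2.INTER_CUBIC))
for t in ['latch_tab','latch_pivot','lid_edge']:
    r=eyes.spot_in(t,p); print(t,[(round(d['conf'],2),w(p,d['centre']).round().tolist(), proj(p,w(p,d['centre']))[0].round().tolist()) for d in r[:3]])
print(atz(p,367,203,91).round(1))
for q in [(155,80),(470,80),(450,261),(180,261)]: print(atz(p,*q,88).round(1))
E
```

```text
latch_tab [(0.88, [457.0, 299.0, 93.0], [325.0, 202.0])]
latch_pivot [(0.97, [472.0, 289.0, 88.0], [336.0, 186.0])]
lid_edge [(0.59, [476.0, 296.0, 89.0], [328.0, 182.0])]
[458.1 258.8  91. ]
[554.7 448.2  88. ]
[571.9 183.6  88. ]
[400.6 167.6  88. ]
[382.9 440.2  88. ]
```

View pics/w32z.png

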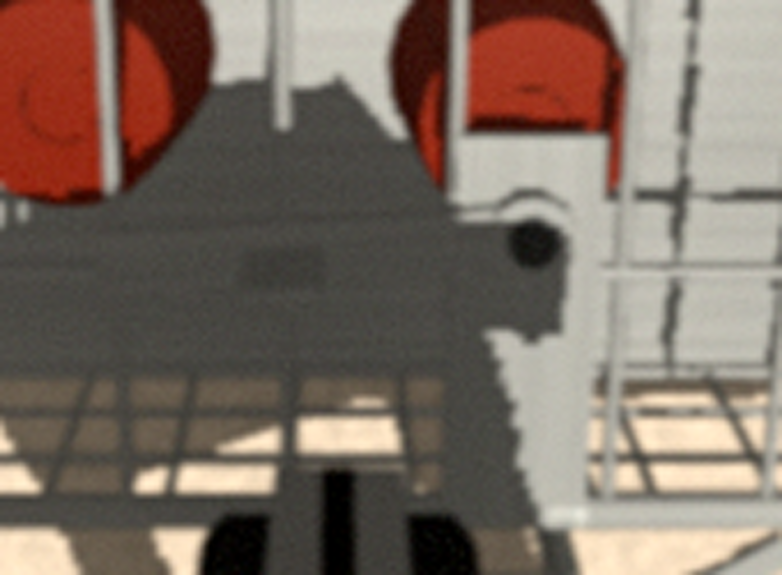

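```bash
python3 - <<'E'
from h import *
p=eyes.capture('wrist')
f=lambda x,y:((x+.5)/4.6-.5+250,(y+.5)/4.6-.5+150)
pv=atz(p,*f(533,242),95); print('pivot',pv.round(1))
for x,y,z in [(240,248,97),(325,248,97),(240,288,120),(325,288,120),(283,286,120)]:
    P=atz(p,*f(x,y),z); print(x,y,z,P.round(1),np.linalg.norm((P-pv)[:2]).round(1))
E
```

```text
pivot [460.2 260.8  95. ]
240 248 97 [455.8 319.4  97. ] 58.8
325 248 97 [456.9 302.5  97. ] 41.8
240 288 120 [456.2 318.1 120. ] 57.4
325 288 120 [457.2 302.3 120. ] 41.6
283 286 120 [457.1 310.1 120. ] 49.4
```

Request:
{"method": "arm_command", "body": {"hand": [-1,-1,-1,-1,-1,-1,-1,-1,-1], "linear": [[0.021,-0.009,0],[0,0,0.03],[0,0,0.03],[0,0,0.03],[0,0,0.03],[0,0,0.015],[0,0,0],[0,0,0],[0,0,0]], "turn": [0,0,0,0,0,0,0,0,0]}}

```text
time_s: 36.92
ee_pos: [493.2, 312.8, 104.7]
tool_rot: [0.999, 0.032, 0.001, -0.0]
wrist_force: [0.3, 0.4, 0.6]
width: -0.1
```

```bash
python3 - <<'E'
from h import *
p=snap('wrist','w33'); st(); s=snap('scene','sc33')
cv2.imwrite('pics/sc33z.png',cv2.resize(s['img'][205:300,360:480],None,fx=6,fy=6,interpolation=cv2.INTER_CUBIC))
E
```

```text
t 36.97 tcp [493.5 313.  105.2] yaw 3.7 tilt 0.17 F [-0.19  0.34 -0.68] w -0.2 q [0.45 0.47 1.68 0.   0.98 1.95]
```

View pics/w33.png

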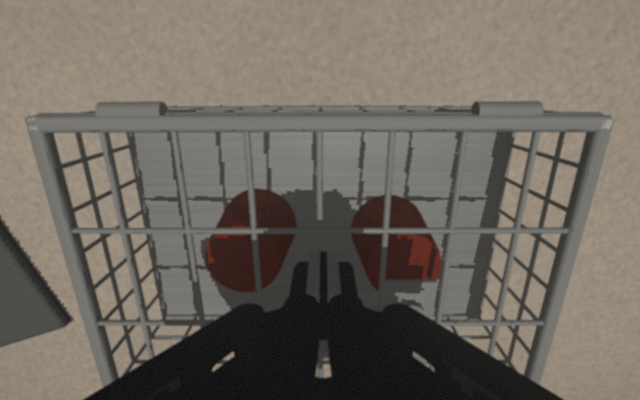

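View pics/sc33z.png

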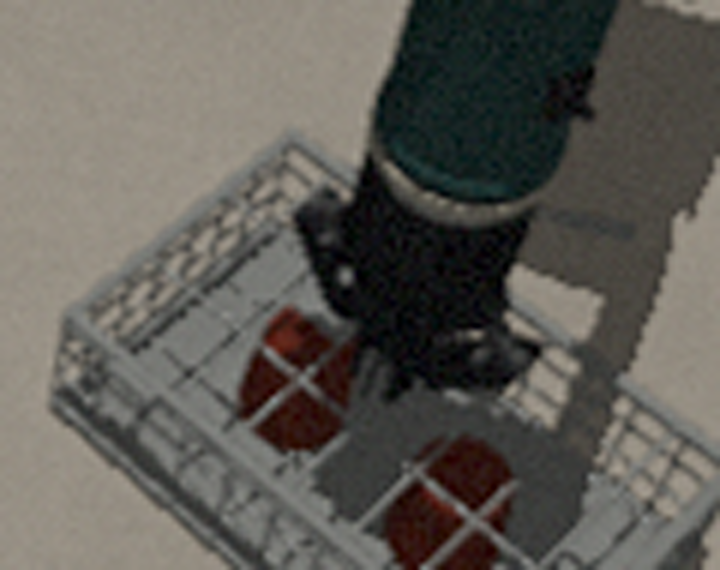

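Request:
{"method": "arm_command", "body": {"hand": [-1,-1,-1,-1,-1,-1,-1,-1,-1], "linear": [[-0.012,0,0.002],[-0.008,0,0],[-0.008,0,0],[-0.008,0,0],[-0.008,0,0],[-0.008,0.003,0],[-0.008,0.003,0],[0,0,0],[0,0,0]], "turn": [0,0,0,0,0,0,0,0,0]}}

```text
time_s: 37.77
ee_pos: [432.2, 301.8, 101.8]
tool_rot: [0.999, 0.033, 0.0, 0.0]
wrist_force: [1.6, -1.6, -0.6]
width: 0.1
```

```bash
python3 - <<'E'
from h import *
p=snap('wrist','w34'); st(); s=snap('scene','sc34')
cv2.imwrite('pics/sc34z.png',cv2.resize(s['img'][205:300,360:480],None,fx=6,fy=6,interpolation=cv2.INTER_CUBIC))
E
```

```text
t 37.82 tcp [432.2 302.1 101.7] yaw 3.7 tilt 0.01 F [ 0.96 -1.1  -0.06] w -0.0 q [0.48 0.41 1.81 0.   0.92 1.98]
```

View pics/w34.png

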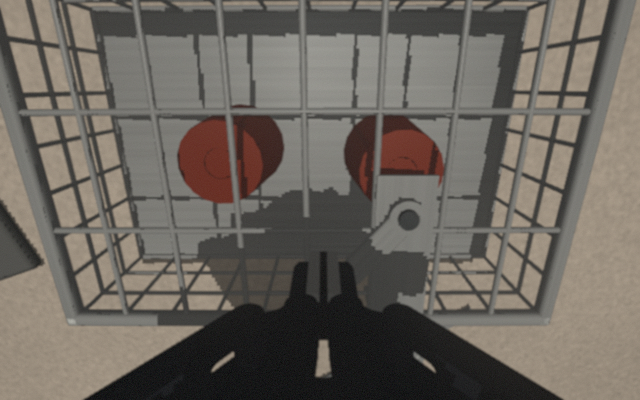

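Request:
{"method": "arm_command", "body": {"hand": [-1,-1,-1,-1,-1,-1,-1,-1,-1], "linear": [[-0.0065,0.0045,0],[-0.0065,0.0045,0],[-0.004,0.0055,0],[-0.0034,0.0055,0],[-0.002,0.0055,0],[-0.002,0.005,0],[0,0,0],[0,0,0],[0,0,0]], "turn": [0,0,0,0,0,0,0,0,0]}}

```text
time_s: 38.62
ee_pos: [411.1, 274.1, 102.2]
tool_rot: [1.0, 0.031, 0.001, -0.004]
wrist_force: [-2.7, 17.6, -0.8]
width: 0.1
```

```bash
python3 - <<'E'
from h import *
p=snap('wrist','w35'); st(); s=snap('scene','sc35')
cv2.imwrite('pics/w35z.png',cv2.resize(p['img'][150:350,270:470],None,fx=3,fy=3,interpolation=cv2.INTER_CUBIC))
E
```

```text
t 38.67 tcp [411.1 274.1 102.2] yaw 3.6 tilt 0.44 F [-2.33 17.21 -1.55] w -0.3 q [0.44 0.37 1.88 0.01 0.88 1.95]
```

View pics/w35z.png

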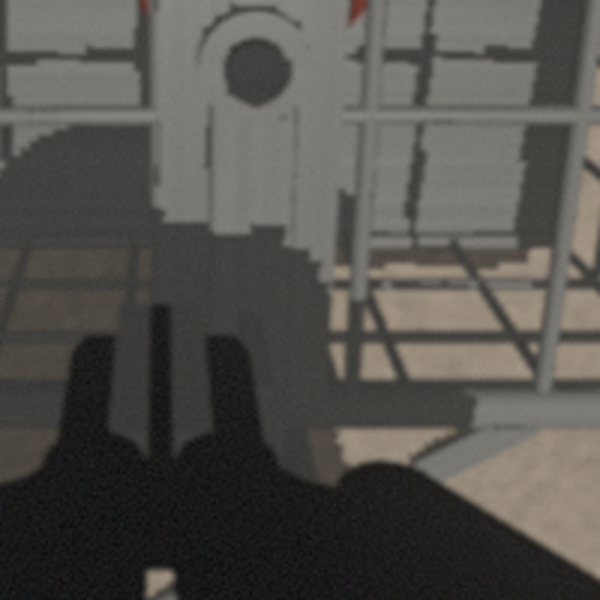

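Request:
{"method": "arm_command", "body": {"hand": [-1,-1,-1,-1,-1,-1,-1,-1,-1,-1], "linear": [[0,-0.008,0],[0,-0.012,0],[0,0,-0.03],[0,0,-0.04],[0,0,-0.04],[0,0,-0.04],[-0.03,0,0],[0,0,0],[0,0,0],[0,0,0]], "turn": [0,0,0,0,0,0,0,0,0,0]}}

```text
time_s: 39.55
ee_pos: [378.8, 288.3, 251.2]
tool_rot: [0.999, 0.033, -0.0, 0.0]
wrist_force: [-0.7, 0.6, -0.5]
width: -0.2
```

```bash
python3 - <<'E'
from h import *
p=snap('wrist','w36'); st(); s=snap('scene','sc36')
cv2.imwrite('pics/w36z.png',cv2.resize(p['img'][130:290,270:430],None,fx=3.7,fy=3.7,interpolation=cv2.INTER_CUBIC))
cv2.imwrite('pics/sc36z.png',cv2.resize(s['img'][205:300,360:480],None,fx=6,fy=6,interpolation=cv2.INTER_CUBIC))
E
```

```text
t 39.6 tcp [379.  288.3 250.9] yaw 3.7 tilt 0.06 F [-0.17 -0.77 -0.05] w 0.2 q [ 0.51  0.16  1.74 -0.    1.24  2.01]
```

View pics/w36.png

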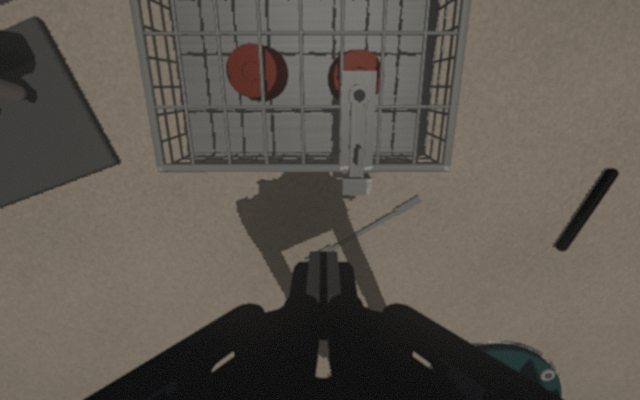

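View pics/w36z.png

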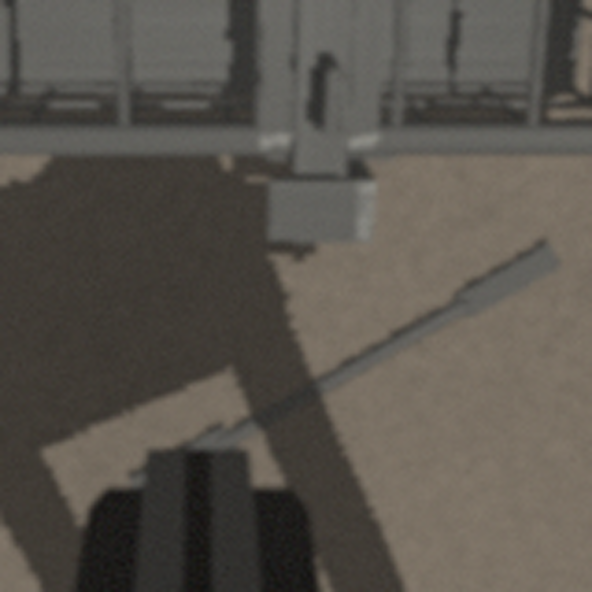

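View pics/sc36z.png

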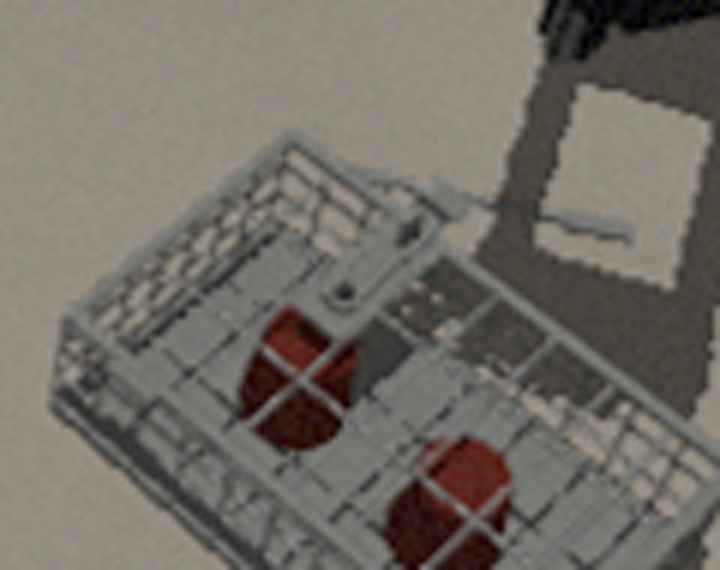

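```bash
python3 - <<'E'
from h import *
ims=[eyes.capture('wrist') for _ in range(3)]; p=ims[-1]
a=np.mean([q['img'].astype(float) for q in ims],0)[70:200,315:405]
g=np.clip((a-40)*2.4,0,255).astype(np.uint8)
cv2.imwrite('pics/w37z.png',cv2.resize(g,None,fx=6,fy=4.6,interpolation=cv2.INTER_CUBIC))
t=snap('top','top37'); cv2.imwrite('pics/top37z.png',cv2.resize(t['img'][110:290,100:480],None,fx=2.1,fy=2.1,interpolation=cv2.INTER_CUBIC))
E
```

```text
(no output)
```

View pics/w37z.png

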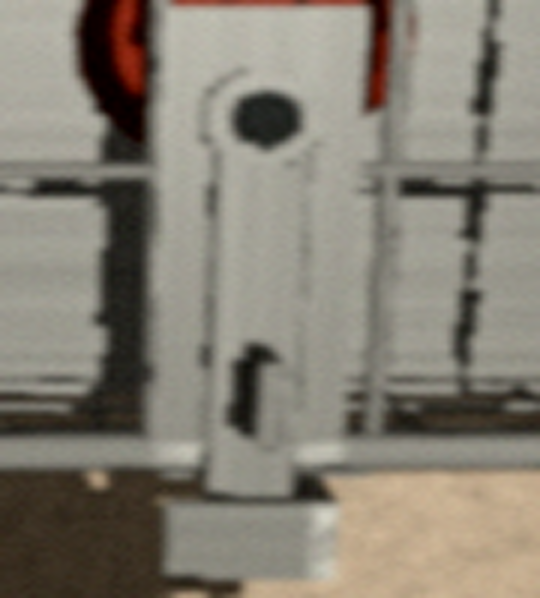

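View pics/top37z.png

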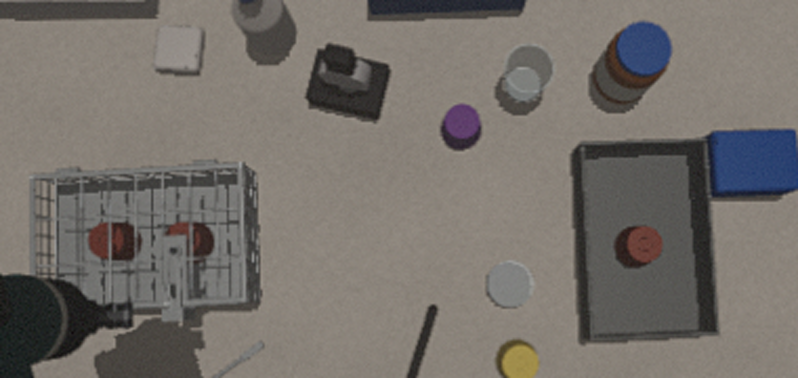

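```bash
python3 - <<'E'
from h import *
p=eyes.capture('wrist')
f=lambda x,y:((x+.5)/6-.5+315,(y+.5)/4.6-.5+70)
a=atz(p,*f(266,118),96);
for z in (91,95): 
    for y,xl,xr in [(480,208,295),(300,213,305)]:
        L=atz(p,*f(xl,y),z);R=atz(p,*f(xr,y),z);b=(L+R)/2;d=b-a
        print(z,y,(R-L).round(1),d.round(1),np.degrees(np.arctan2(-d[1],-d[0])))
# rim direction
A=atz(p,160,169,88);B=atz(p,449,169,88);e=A-B;print('ydir',e.round(1),np.degrees(np.arctan2(-e[0],e[1])))
st()
E
```

```text
91 480 [  0.9 -13.7   0. ] [-71.1  -5.4  -5. ] 4.307490571437304
91 300 [  0.9 -14.    0. ] [-34.4  -2.9  -5. ] 4.825403248913652
95 480 [  0.9 -13.6   0. ] [-70.1  -4.9  -1. ] 3.9680417271278707
95 300 [  0.9 -13.8   0. ] [-33.9  -2.4  -1. ] 4.1252755820617715
ydir [-17.7 275.6   0. ] 3.6776382540910215
t 39.9 tcp [379.3 288.3 251. ] yaw 3.7 tilt 0.06 F [ 0.13  0.2  -0.31] w -0.4 q [0.5  0.16 1.74 0.   1.24 2.01]
```

```bash
python3 - <<'E'
from h import *
print(env.sign_off())
E
```

```text
the job is handed in; nothing more can be done
None
```

The job is handed in at about 40 s of the 208 s allowed. `sign_off` gives no verdict, so what follows rests on my own checks.

**Testing:** Three red bungs were on the bench, and I pressed the gauge foot flat on each and read the dial with the wrist camera. Positions are from the first top picture:

| Bung, pixel | Reading (rad) | Result | Now in |
|---|---|---|---|
| (298, 201) | about 1.5 to 1.6, past the mark | hardened | tub |
| (338, 206) | about 0.9 | supple | basket |
| (260, 244) | about 1.03 | supple, the closest to the mark | basket |

**Finishing:** The gauge went back into its block. I tipped the lid shut over the two bungs and then swung the latch home under the keeper.

**Last checks:**
- **Bungs:** The hardened bung stands in the tub and both supple ones are in the basket under the shut lid.
- **Gauge:** It stands upright in its block, at the same height as before I took it.
- **Latch:** It measures within about 0.01 rad of square to the front rim, with its end under the keeper. It pushed back with about 17 N at its stop.
- **Lid:** I judged it shut by eye only; its angle was not measured.
- **Bystanders and look-alikes:** The other things, including the purple and yellow bungs, looked unmoved, and the arm was clear of everything.

**Disagreement:** The wrist and top cameras differed by about 6 mm along x, so I aimed the presses relative to the gauge itself. On the first bung the pin landed about 3 mm off centre at most; the other two looked the same and were not measured.

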